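# Press one seal

## Task

Press one evidence seal on the bench screw press: push the loose carrier by its upright tab along its channel until its nose is fully home against the stop, then push the hand wheel round by its upright handle, clockwise as seen from above, through exactly one full turn, so that the handle stands in line with the fixed pointer beside the rim again. Push gently with the fingertips or the outside of the fingers: nothing is gripped or lifted, the wheel is not turned backwards or past the end of the turn, and everything else on the table is left where it is.

Things in the scene. Friction and masses are not known exactly. Their poses are not given: they have to be found in the camera images.
- press: Grey screw press fixed to the table. Origin: table top, on the wheel's vertical axis. Its y axis runs along the carrier channel towards the stop, x to the column at the back. Base 20 mm thick, x -60 to +90, y -290 to +70 mm. Rails 53 mm apart, their tops 32 mm above the table. A head spans the channel 90 to 135 mm up, y within 38 mm. 
- stop_face (a point): On the press: middle of the face of the stop block at the channel's end, x 0, y +40 mm, 26 mm above the table in the press frame. The carrier's nose touches it when home.
- carrier_tab (a point): On the loose aluminium carrier in the channel: middle of the outer face of the upright push tab at its tail, 60 mm above the table. The tab is 44 mm wide, 10 mm thick, its top 81 mm above the table. The face looks along the press's -y; push it towards +y. It starts 30 to 70 mm short of home and slides with a few newtons at most.
- carrier: The loose carrier: aluminium plate 50 x 210 x 12 mm with an upright tab at its tail, lying in the channel. Origin under its centre, 20 mm above the table; its y axis points to its nose.
- carrier_nose (a point): On the carrier: middle of its front end face, 26 mm above the table, 210 mm from the tab's outer face. The carrier is a plate 50 x 210 x 12 mm, 0.2 to 0.42 kg, its top 32 mm above the table, with a brass blank 32 mm across near its nose.
- handle: Upright black grip 22 mm in diameter and 54 mm tall, fixed at the outer end of one of the wheel's three spokes, 72 mm from the wheel's axis. Origin: centre of its foot, 165 mm above the table; the top is 219 mm above the table.
- handle_mid (a point): Centre of the handle, 195 mm above the table.
- wheel_hub (a point): On the wheel's vertical axis, top of the hub, 170 mm above the table. A steel ram under the head comes down 20 mm in one turn, just onto the blank. The wheel lies level; its round bare-metal rim has outer radius 80 mm and its top is 166 mm above the table.
- pointer_tip (a point): Top of the fixed steel pointer, 101 mm from the wheel's axis and 164 mm above the table, just outside the rim. The handle stands in line with it at the start and after one full turn. Its direction differs each time.
- wheel (a joint): Angle of the hand wheel in rad: 0 at the start, growing as it turns clockwise seen from above; one full turn is 6.283. There is no stop at the full turn. It stays where it is left; pushing the handle takes about 2 to 4 N.
- jar: Bystander: sample jar 44 mm in diameter, 60 mm tall, beside the press. Origin under its centre.
- tape: Bystander: roll of tape lying flat, 90 mm across, 24 mm tall. Origin under its centre.
- marker: Bystander: marker pen about 130 mm long, 16 mm tall, lying beside the press. Origin under it.
- ruler: Bystander: flat L-shaped photo scale, 150 x 125 mm, 4 mm thick. Origin near its corner.
- weight: Bystander: brass weight 32 mm in diameter, 50 mm tall. Origin under its centre.
- stamp: Bystander: wooden hand stamp 40 mm in diameter, 74 mm tall. Origin under its centre.
- dish: Bystander: black weighing dish 90 x 70 x 20 mm. Origin under its centre.
Mind the look-alikes: they are no part of the job. Several things have the shape of the carrier; the one meant has the colours described above.

How it is judged:
By the outcome, as a careful person would: the job done as asked, in the order asked, and still so for the second after the job is handed in, with the robot touching nothing.
It also fails if it takes over 66 s, if anything falls off the work surface, if the arm or the gripper's body presses on something with over 40 N, if the wrist force passes 120 N, or if a joint passes its speed limit or range.

## Robot

A 6-joint arm with a two-finger parallel gripper is mounted at the origin on the work surface. World frame = base frame: x ahead of the robot, y to its left, z up, the work surface at z = 0. Lengths are in m, angles in rad, forces in N, time in s.
With the tool pointing down it reaches from about 0.375 to 0.75 m from the base axis. Payload 9 kg.
Tool frame: the origin (TCP) lies midway between the tips of the shut fingers; the grasp point (between the pads) lies 19 mm behind it (env.grasp_offset is the distance from the TCP to the grasp point, in m); x points along the fingers, y is the direction in which the jaws open and shut, and the axes are right-handed (so a half turn about x gives the same grasp; the last joint's range is limited). The gripper opens to 85 mm and grips with 20 to 120 N. Pads are 22 mm wide; open, the fingers measure 114 mm over their backs; the gripper's body (76 mm by 85 mm) begins 54 mm behind the grasp point. The pads swing forward as they close: fully open they stand 13 mm farther back than shut.
Start: joints at [-1.45, 0.104, 0.097, 1.564, 0, 1.353], TCP at [0.199, -0.566, 0.194] pointing down, gripper open.
Joint ranges: [-2.99, 2.99], [-0.84, 1.86], [-1.1, 1.16], [-1.84, 2.11], [-1.51, 1.56], [-3.14, 3.14]. Speed limits (rad/s): [2.22, 2.22, 2.57, 3.14, 3.14, 3.14].

## Interface

Orientations are given as a rotation vector (axis times angle).
In Python, from plant import env, viewer gives the robot as it stands.
- The arm moves only by the tool move_arm, never from a script. Its argument "increments" is a list of rows, each an object with "dp": the shift along the tool's x, y, z in cm, a list of three; "twist": the turn, a rotation vector about the tool's x, y, z in rad, a list of three. A call has 1 to 12 rows; each row is the pose to reach, as a shift and turn from the pose commanded when the call began, along the tool's axes at that moment; what a row does not reach only later rows make up. A row lasts 1/10 s, in which the tool goes at most 50 mm and 8.59 degrees, less where a joint would pass 70% of its speed; a pose out of reach is approached as far as the arm can. A call with a gripper value outside its range is refused whole. "fingers" is the closure in counts, from 0 (fully open) to 255 (shut), set as the call begins (left out, the last holds). The fingers move at their own pace and stop on an object; "grip_force" is the grip in N (left out, the last holds). Time passes only in rows, so rows that repeat a pose let the fingers close. It gives the time, the measured TCP pose, the force and the opening at its end, in the units of the state.
- env.read_state(): the state, without advancing time (a new reading comes with each control period).
- viewer.grab_frame(name): name is "scene" or "top"; returns the picture (384x512x3 uint8, red, green, blue); there is no depth.
- viewer.camera_model(name): a dict with "mtx" (3x3 intrinsics, pixels), "k1" (the pictures are not rectified: a ray, as slopes to the right and down, at radius r is drawn at 1 + k1 r^2 times it, then the intrinsics apply), "rvec" (rotation vector, rad) and "tvec" (3), from world to camera coordinates, as OpenCV has them. Camera axes: x right, y down, z forward; pixel columns grow to the right and rows downward; lengths in m; the calibration is good to about 2 mm. A picture is of the moment at which its call begins. camera_model takes no time and is no camera call.
- env.sign_off(): hands the job in, once; it reports no verdict.
The state is a dict: "t": time; "joint_pos": joint angles; "joint_vel": joint speeds; "effort": joint torques, N m; "position": TCP position; "orientation": TCP orientation; "wrist_force": force on the tool from outside, world axes, zero at the start; "ft_torque": the same for the moment, N m; "gripper_width": finger opening in m.
Only numpy, scipy, OpenCV 4.12 (cv2) and the standard library are available. Lean on these libraries where they do the work, as an engineer would, in place of code of your own. Each camera call takes 0.05 s, during which the arm holds its last target.

## Working session

There is one attempt and no reset: what is moved stays moved. The work goes in short steps, Python scripts to look and compute and a tool call to move; the robot and the scene stay as the last step left them, time stands still between calls to the robot, and variables do not carry over. Pictures are saved under pics/ and viewed, and the job is handed in when it is done.

Besides the shell and the picture viewer there is one more tool, called as name(argument=value, ...), one argument or row to a line, values as JSON. move_arm: Moves the arm, as the interface text tells. Its arguments: {"type":"object","properties":{"increments":{"type":"array","items":{"type":"object","properties":{"dp":{"type":"array","items":{"type":"number"}},"twist":{"type":"array","items":{"type":"number"}}}}},"fingers":{"type":"number"},"grip_force":{"type":"number"}},"required":["increments"]}

```bash
ls; mkdir -p pics; python3 - <<'E'
from plant import env, viewer
import cv2
for n in ("scene","top"):
    f=viewer.grab_frame(n); cv2.imwrite(f"pics/{n}0.png",f[:,:,::-1])
    print(viewer.camera_model(n))
print(env.read_state())
E
```

```text
pics
{'mtx': array([[398.3657614 ,   0.        , 253.17232828],
       [  0.        , 398.3657614 , 195.28868762],
       [  0.        ,   0.        ,   1.        ]]), 'k1': -0.020335638321526812, 'rvec': array([ 2.41375604,  0.62587139, -0.20447301]), 'tvec': array([-0.46453174, -0.11094818,  1.34310566])}
{'mtx': array([[356.37699899,   0.        , 256.99783362],
       [  0.        , 356.37699899, 191.84375351],
       [  0.        ,   0.        ,   1.        ]]), 'k1': -0.008433509798804422, 'rvec': array([ 2.16534237, -2.1152418 ,  0.17719457]), 'tvec': array([0.01799575, 0.54932474, 1.08254512])}
{'t': 0.1, 'joint_pos': array([-1.44968823e+00,  1.04632425e-01,  9.65266963e-02,  1.56387185e+00,
        3.15877224e-05,  1.35310778e+00]), 'joint_vel': array([ 0.00069764, -0.00075476,  0.00226626, -0.00050262,  0.00089674,
        0.00017027]), 'effort': array([ 5.97698017e-03, -5.58205032e+01,  5.04721713e+01,  1.27080549e-02,
       -2.35805283e-04, -2.07977030e-05]), 'position': array([ 0.19939593, -0.56554417,  0.19339309]), 'orientation': array([ 2.03818031,  0.34980777, -2.03799717]), 'wrist_force': array([-0.32020709, -0.5392494 ,  0.33502879]), 'ft_torque': array([ 0.00661379,  0.02306846, -0.00471444]), 'gripper_width': 0.08538046952075136}
```

View pics/scene0.png

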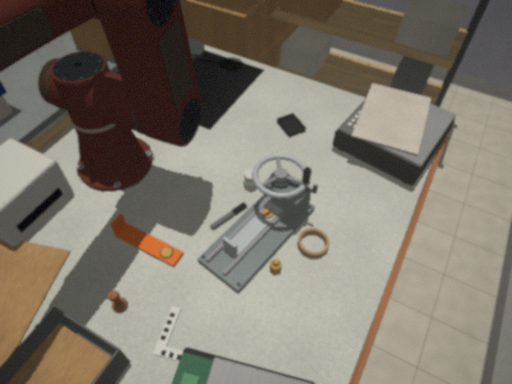

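View pics/top0.png

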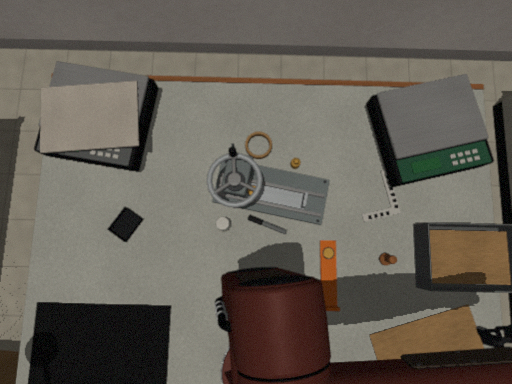

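The scene view shows the press at about (265,220) with its handle at about (305,178). In the top view the wheel is at (235,180), the handle at (233,150), and the carrier tab towards the right, near (305,198). I'll enlarge these.

```bash
python3 - <<'E'
import cv2
a=cv2.imread("pics/top0.png")[130:235,195:340]; cv2.imwrite("pics/top0c.png",cv2.resize(a,None,fx=5.5,fy=5.5,interpolation=cv2.INTER_CUBIC))
a=cv2.imread("pics/scene0.png")[145:295,195:335]; cv2.imwrite("pics/scene0c.png",cv2.resize(a,None,fx=4,fy=4,interpolation=cv2.INTER_CUBIC))
E
```

```text
(no output)
```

View pics/top0c.png

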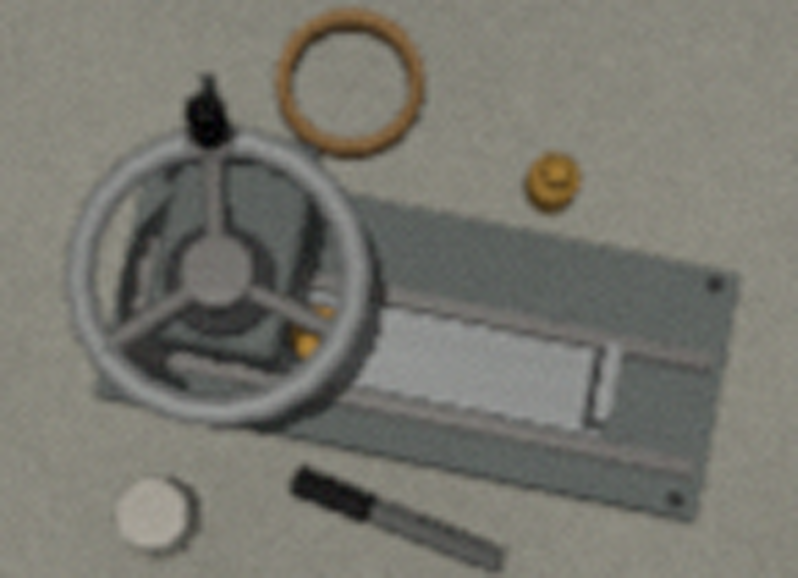

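View pics/scene0c.png

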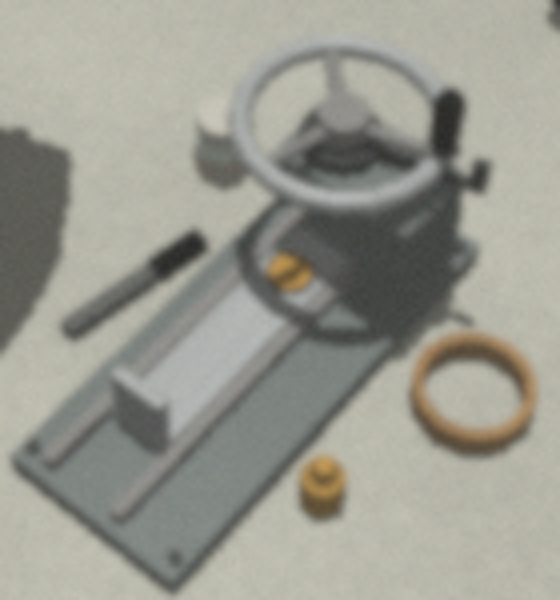

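```bash
cat > h.py <<'E'
import numpy as np, cv2
from plant import env, viewer
def proj(n,P):
    m=viewer.camera_model(n); P=np.atleast_2d(P).astype(float)
    R=cv2.Rodrigues(m["rvec"])[0]; c=P@R.T+m["tvec"]; s=c[:,:2]/c[:,2:]
    s=s*(1+m["k1"]*(s**2).sum(1,keepdims=True)); return s@m["mtx"][:2,:2].T+m["mtx"][:2,2]
def back(n,uv,z):
    m=viewer.camera_model(n); d=np.array([m["k1"],0,0,0,0.])
    s=(np.array(uv,float)-m["mtx"][:2,2])/m["mtx"][0,0]; q=s.copy()
    for _ in range(10): q=s/(1+m["k1"]*(q**2).sum())
    R=cv2.Rodrigues(m["rvec"])[0]; C=-R.T@m["tvec"]; r=R.T@np.array([q[0],q[1],1])
    return C+r*(z-C[2])/r[2]
T=lambda x,y:(195+x/5.5,130+y/5.5)
S=lambda x,y:(195+x/4,145+y/4)
def press2w(p,P):
    c,s=np.cos(p[2]),np.sin(p[2]); P=np.atleast_2d(P).astype(float)
    return np.c_[p[0]+c*P[:,0]-s*P[:,1],p[1]+s*P[:,0]+c*P[:,1],P[:,2]]
E
python3 - <<'E'
from h import *
from scipy.optimize import least_squares
obs=[("top",T(738,272),(.09,-.29,.02)),("top",T(695,518),(-.06,-.29,.02)),("top",T(215,268),(0,0,.17)),
("scene",S(15,460),(-.06,-.29,.02)),("scene",S(172,590),(.09,-.29,.02)),("scene",S(343,108),(0,0,.17))]
for n,uv,P in obs: print(n,P,back(n,uv,P[2]).round(4))
f=lambda p:np.concatenate([(proj(n,press2w(p,P))[0]-uv) for n,uv,P in obs])
r=least_squares(f,[.55,.05,0]); p=r.x; print(p.round(4),r.fun.reshape(-1,2).round(2))
np.save("p.npy",p)
for n,uv in (("top",T(208,75)),("scene",S(482,166))):
    w=back(n,uv,.164); d=w-[p[0],p[1],.164]; print("ptr",w.round(4),np.hypot(*d[:2]),np.degrees(np.arctan2(d[1],d[0])))
for n,uv in (("top",T(207,95)),("scene",S(450,95))):
    w=back(n,uv,.219); d=w-[p[0],p[1],.219]; print("handle",w.round(4),np.hypot(*d[:2]),np.degrees(np.arctan2(d[1],d[0])))
c,s=np.cos(p[2]),np.sin(p[2])
for n,uv in (("top",T(622,348)),("top",T(607,420)),("scene",S(113,372)),("scene",S(166,408))):
    w=back(n,uv,.081); d=w[:2]-p[:2]; print("tab",w.round(4),"press",(c*d[0]+s*d[1]).round(4),(-s*d[0]+c*d[1]).round(4))
print(env.read_state()["t"])
E
```

```text
top (0.09, -0.29, 0.02) [ 0.5991 -0.2031  0.02  ]
top (-0.06, -0.29, 0.02) [ 0.4532 -0.1767  0.02  ]
top (0, 0, 0.17) [0.5643 0.0967 0.17  ]
scene (-0.06, -0.29, 0.02) [ 0.4589 -0.1802  0.02  ]
scene (0.09, -0.29, 0.02) [ 0.6014 -0.21    0.02  ]
scene (0, 0, 0.17) [0.5629 0.0963 0.17  ]
[ 0.5643  0.0957 -0.1774] [[ 0.79 -0.77]
 [ 0.76 -0.26]
 [ 0.35  0.01]
 [-1.27 -1.05]
 [ 0.92 -1.3 ]
 [ 0.35  0.33]]
ptr [0.6684 0.1041 0.164 ] 0.10444528207563056 4.642741614793312
ptr [0.6658 0.1007 0.164 ] 0.10168394376030544 2.8050671870347967
handle [0.6416 0.1004 0.219 ] 0.07742093312752948 3.5157256916268205
handle [0.6353 0.1008 0.219 ] 0.07119841019881157 4.0870441630493435
tab [ 0.5421 -0.1253  0.081 ] press 0.0172 -0.2214
tab [ 0.5016 -0.117   0.081 ] press -0.0242 -0.2204
tab [ 0.5032 -0.1174  0.081 ] press -0.0225 -0.2205
tab [ 0.5483 -0.124   0.081 ] press 0.023 -0.2191
0.1
```

```bash
python3 - <<'E'
from h import *
s=env.read_state(); R=cv2.Rodrigues(s["orientation"])[0]; print(R.round(3))
p=np.load("p.npy"); 
print("approach tab pt", press2w(p,[[0,-.2205-.045,.05],[0,-.17-.011,.05]]).round(4))
for n in ("top","scene"): print(n,proj(n,press2w(p,[[0,-.29,.02],[0.09,.07,.02],[-.06,.07,.02],[0,0,.17]])).round(1))
E
```

```text
[[-0.     0.332 -0.943]
 [ 0.001 -0.943 -0.332]
 [-1.    -0.001 -0.   ]]
approach tab pt [[ 0.5174 -0.1657  0.05  ]
 [ 0.5323 -0.0825  0.05  ]]
top [[325.3 205.6]
 [221.8 157.1]
 [211.8 201.5]
 [234.4 178.7]]
scene [[213.5 271.4]
 [315.4 205.5]
 [276.2 181.5]
 [281.1 172.3]]
```

move_arm(
  fingers=255,
  grip_force=40,
  increments=[
    {"dp": [0,-2.3,-3.6],"twist": [-0.09,0,0]},
    {"dp": [0,-4.6,-7.2],"twist": [-0.18,0,0]},
    {"dp": [0,-6.9,-10.8],"twist": [-0.27,0,0]},
    {"dp": [0,-9.2,-14.4],"twist": [-0.36,0,0]},
    {"dp": [0,-11.5,-18],"twist": [-0.46,0,0]},
    {"dp": [0,-13.8,-21.6],"twist": [-0.56,0,0]},
    {"dp": [0,-16.1,-25.2],"twist": [-0.66,0,0]},
    {"dp": [0,-18.4,-28.8],"twist": [-0.76,0,0]},
    {"dp": [0,-20.7,-32.4],"twist": [-0.86,0,0]},
    {"dp": [0,-23,-36],"twist": [-0.96,0,0]},
    {"dp": [0,-25.2,-39.8],"twist": [-1.054,0,0]},
    {"dp": [0,-27.2,-43.3],"twist": [-1.054,0,0]},
  ],
)

```text
t: 1.3
position: [0.5183, -0.1636, 0.1938]
orientation: [1.336, 1.122, -1.337]
wrist_force: [0.7, -0.9, 0.3]
gripper_width: -0.0004
```

```bash
python3 - <<'E'
from h import *
s=env.read_state(); R=cv2.Rodrigues(s["orientation"])[0]; print(R.round(3),s["position"],s["joint_pos"].round(2),s["wrist_force"],s["gripper_width"],s["t"])
for n in ("scene","top"): cv2.imwrite(f"pics/{n}1.png",cv2.resize(viewer.grab_frame(n)[:,:,::-1],None,fx=1.5,fy=1.5))
E
```

```text
[[-0.     0.985 -0.173]
 [ 0.    -0.173 -0.985]
 [-1.    -0.    -0.   ]] [ 0.51826672 -0.16358155  0.19384438] [-0.55 -0.07 -0.08  1.56 -0.    1.2 ] [ 0.68912352 -0.88760928  0.27844046] -0.00040359732343340533 1.3
```

View pics/scene1.png

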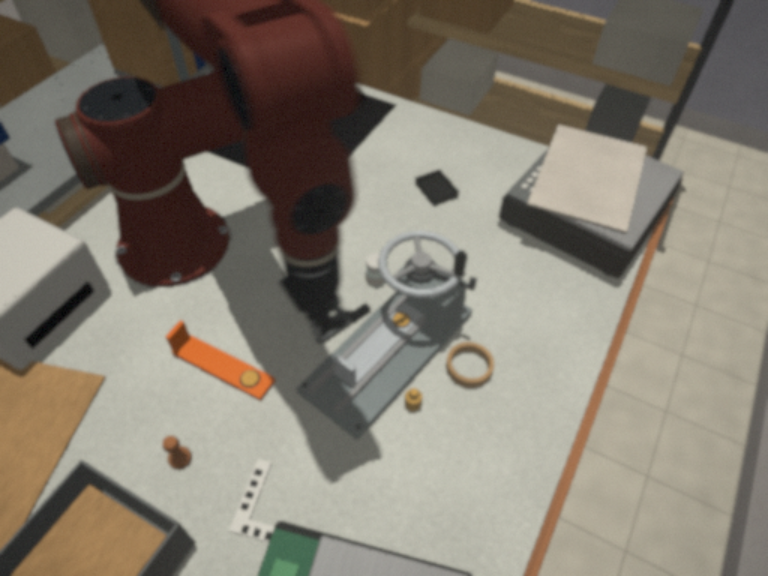

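```bash
python3 - <<'E'
from h import *
print(proj("scene",[[.518,-.164,.194],[.518,-.164,.267],[.518,-.164,.05]])*1.5, proj("top",[[.518,-.164,.194]])*1.5)
a=cv2.imread("pics/scene1.png")[220:440,260:500]; cv2.imwrite("pics/scene1c.png",cv2.resize(a,None,fx=2.7,fy=2.7))
E
```

```text
[[323.74493293 345.29175575]
 [320.47207982 318.74943494]
 [329.16833616 389.18390694]] [[492.55241883 293.83935187]]
```

View pics/scene1c.png

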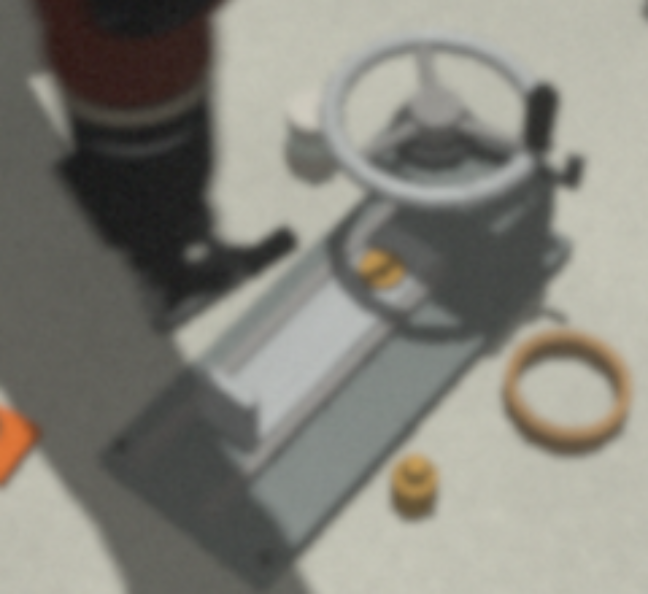

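View pics/top1.png

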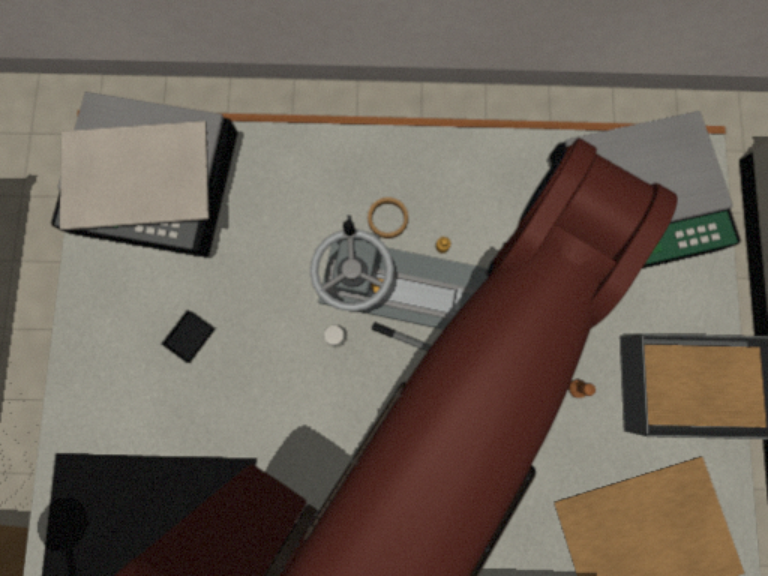

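```bash
python3 - <<'E'
from h import *
R=cv2.Rodrigues(env.read_state()["orientation"])[0]
for z in (.25,.28,.31,.34):
  w=back("scene",(245,206),z); print(w, R.T@(w-[.518,-.164,.194]))
a=viewer.grab_frame("scene")[150:250,170:290,::-1]
a=cv2.convertScaleAbs(a,alpha=3,beta=10); cv2.imwrite("pics/s2.png",cv2.resize(a,None,fx=6,fy=6,interpolation=cv2.INTER_CUBIC))
E
```

```text
[ 0.56408403 -0.10322439  0.25      ] [-0.05592835  0.03490109 -0.06787744]
[ 0.57520046 -0.12220679  0.28      ] [-0.0859516   0.04911674 -0.05113151]
[ 0.58631689 -0.1411892   0.31      ] [-0.11597486  0.0633324  -0.03438559]
[ 0.59743332 -0.1601716   0.34      ] [-0.14599812  0.07754806 -0.01763967]
```

View pics/s2.png

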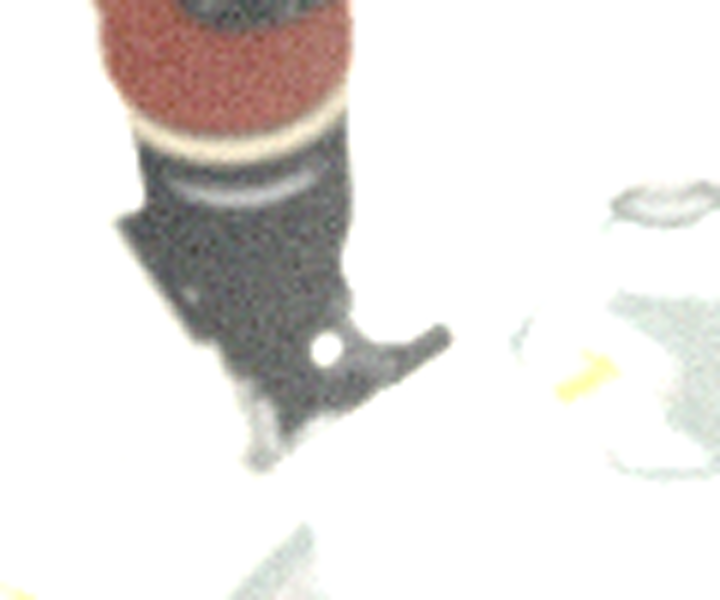

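The black protrusion by the gripper is just the marker pen's cap behind it. The closed fingertips sit where the TCP projects. Next I'll descend behind the tab.

move_arm(
  increments=[
    {"dp": [2.5,0,0]},
    {"dp": [5,0,0]},
    {"dp": [8,0,0]},
    {"dp": [11,0,0]},
    {"dp": [13,0,0]},
    {"dp": [14,0,0]},
    {"dp": [14,0,-0.5]},
    {"dp": [14,0,-1]},
    {"dp": [14,0,-1.5]},
    {"dp": [14,0,-2]},
    {"dp": [14,0,-2]},
  ],
)

```text
validation failed for argument at $.in...
```

```bash
python3 - <<'E'
from h import *
s=env.read_state(); print(s["wrist_force"])
a=viewer.grab_frame("scene")[150:290,180:320,::-1]
a=cv2.convertScaleAbs(a,alpha=1.5,beta=10); cv2.imwrite("pics/s3.png",cv2.resize(a,None,fx=4.2,fy=4.2,interpolation=cv2.INTER_CUBIC))
E
```

```text
[-0.42487656 -0.74917359  0.03320046]
```

View pics/s3.png

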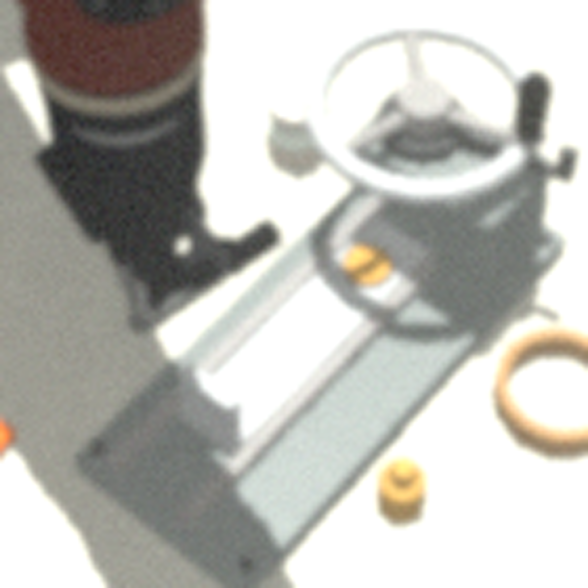

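The move was refused because every row needs a twist, so the arm hasn't moved. I'll resend it.

move_arm(
  increments=[
    {"dp": [2.5,0,0],"twist": [0,0,0]},
    {"dp": [5,0,0],"twist": [0,0,0]},
    {"dp": [8,0,0],"twist": [0,0,0]},
    {"dp": [11,0,0],"twist": [0,0,0]},
    {"dp": [13,0,0],"twist": [0,0,0]},
    {"dp": [14,0,0],"twist": [0,0,0]},
    {"dp": [14,0,-0.5],"twist": [0,0,0]},
    {"dp": [14,0,-1],"twist": [0,0,0]},
    {"dp": [14,0,-1.5],"twist": [0,0,0]},
    {"dp": [14,0,-2],"twist": [0,0,0]},
    {"dp": [14,0,-2],"twist": [0,0,0]},
  ],
)

```text
t: 2.6
position: [0.5215, -0.1453, 0.0549]
orientation: [1.339, 1.119, -1.338]
wrist_force: [-0.3, -0.0, 0.4]
gripper_width: 0.0002
```

```bash
python3 - <<'E'
from h import *
s=env.read_state(); print(s["wrist_force"])
a=viewer.grab_frame("scene")[150:290,180:320,::-1]
a=cv2.convertScaleAbs(a,alpha=1.5,beta=10); cv2.imwrite("pics/s4.png",cv2.resize(a,None,fx=4.2,fy=4.2,interpolation=cv2.INTER_CUBIC))
E
```

```text
[-0.31738543 -0.04366265  0.42119521]
```

View pics/s4.png

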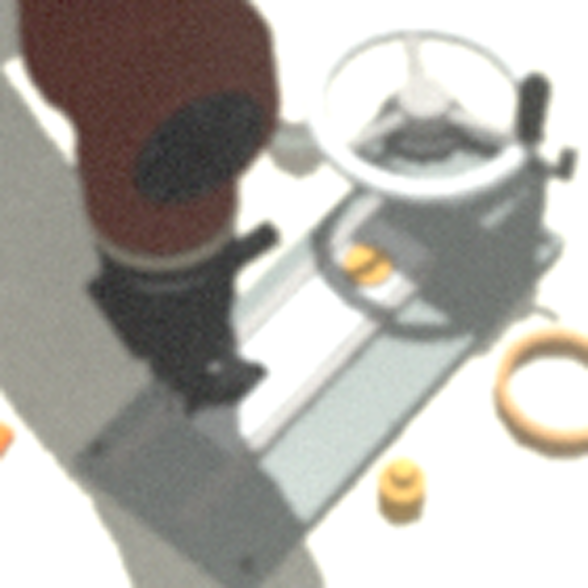

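move_arm(
  increments=[
    {"dp": [0,0,-0.5],"twist": [0,0,0]},
    {"dp": [0,0,-1],"twist": [0,0,0]},
    {"dp": [0,0,-1.3],"twist": [0,0,0]},
    {"dp": [0,0,-1.6],"twist": [0,0,0]},
    {"dp": [0,0,-2],"twist": [0,0,0]},
    {"dp": [0,0,-2.5],"twist": [0,0,0]},
    {"dp": [0,0,-3],"twist": [0,0,0]},
    {"dp": [0,0,-3.5],"twist": [0,0,0]},
    {"dp": [0,0,-4],"twist": [0,0,0]},
    {"dp": [0,0,-4.5],"twist": [0,0,0]},
    {"dp": [0,0,-5],"twist": [0,0,0]},
    {"dp": [0,0,-5.4],"twist": [0,0,0]},
  ],
)

```text
t: 3.85
position: [0.5306, -0.0922, 0.0541]
orientation: [1.339, 1.12, -1.339]
wrist_force: [-0.0, 0.1, -0.2]
gripper_width: -0.0
```

move_arm(
  increments=[
    {"dp": [0,0,-0.1],"twist": [0,0,0]},
    {"dp": [0,0,-0.2],"twist": [0,0,0]},
    {"dp": [0,0,-0.3],"twist": [0,0,0]},
    {"dp": [0,0,-0.4],"twist": [0,0,0]},
    {"dp": [0,0,-0.5],"twist": [0,0,0]},
  ],
)

```text
t: 4.35
position: [0.5314, -0.0878, 0.0541]
orientation: [1.339, 1.119, -1.339]
wrist_force: [0.8, 0.4, 0.6]
gripper_width: 0.0002
```

move_arm(
  increments=[
    {"dp": [0,0,-0.1],"twist": [0,0,0]},
    {"dp": [0,0,-0.2],"twist": [0,0,0]},
  ],
)

```text
t: 4.55
position: [0.5317, -0.0857, 0.0541]
orientation: [1.339, 1.12, -1.339]
wrist_force: [-0.1, 0.4, 0.3]
gripper_width: -0.0002
```

```bash
python3 - <<'E'
from h import *
s=env.read_state(); print(s["wrist_force"])
for n,r in (("scene",(150,290,180,320)),("top",(130,235,195,340))):
  a=viewer.grab_frame(n)[r[0]:r[1],r[2]:r[3],::-1]
  a=cv2.convertScaleAbs(a,alpha=1.3,beta=10); cv2.imwrite(f"pics/{n}5.png",cv2.resize(a,None,fx=4.2,fy=4.2,interpolation=cv2.INTER_CUBIC))
E
```

```text
[-0.10717873  0.39511188  0.33541484]
```

View pics/scene5.png

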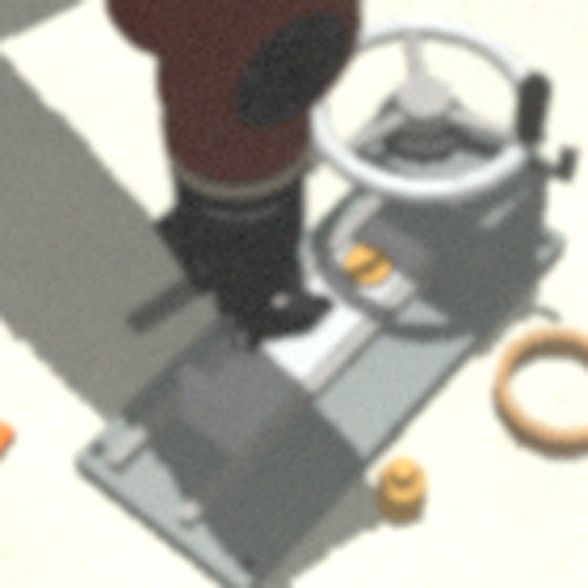

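```bash
python3 - <<'E'
from h import *
p=np.load("p.npy")
pr=lambda P:((proj("scene",P)-[180,150])*4.2).round(0)
print(pr([[.5317,-.0857,.054],[.5215,-.1453,.055]]))
print(pr(press2w(p,[[-.022,-.2205,.081],[.022,-.2205,.081],[.022,-.2205,.032],[-.022,-.2205,.032]])))
print(pr(press2w(p,[[-.022,-.17,.081],[.022,-.17,.081],[.022,-.17,.032],[-.022,-.17,.032]])))
d=np.array([.5317,-.0857])-p[:2]; c,s=np.cos(p[2]),np.sin(p[2]); print(c*d[0]+s*d[1],-s*d[0]+c*d[1])
a=viewer.grab_frame("scene")[170:290,190:290,::-1]
a=cv2.convertScaleAbs(a,alpha=2.2,beta=10); cv2.imwrite("pics/s6.png",cv2.resize(a,None,fx=5,fy=5,interpolation=cv2.INTER_CUBIC))
E
```

```text
[[246. 373.]
 [185. 436.]]
[[182. 370.]
 [235. 408.]
 [237. 446.]
 [186. 409.]]
[[234. 319.]
 [286. 355.]
 [286. 395.]
 [236. 359.]]
-6.364320133451368e-05 -0.18427965647573358
```

View pics/s6.png

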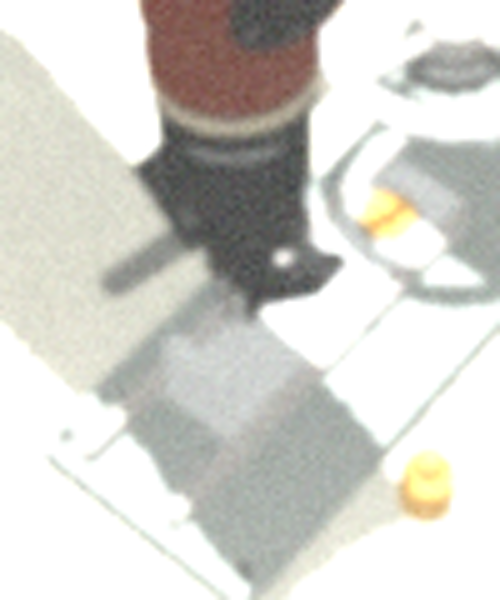

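View pics/top5.png

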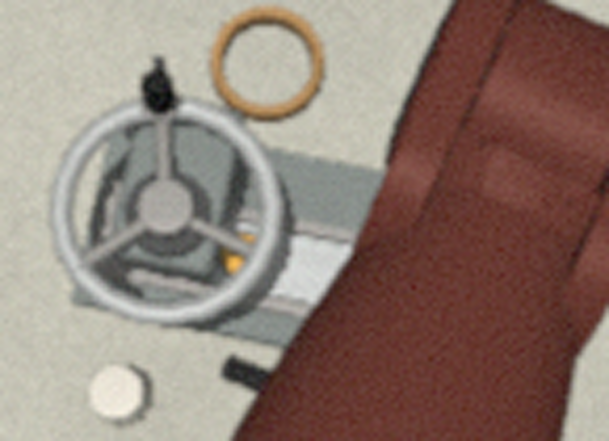

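```bash
python3 - <<'E'
from h import *
p=np.load("p.npy")
pr=lambda P:((proj("scene",P)-[180,150])*4.2)
a=viewer.grab_frame("scene")[150:290,180:320,::-1]
a=cv2.convertScaleAbs(a,alpha=2,beta=20); a=cv2.resize(a,None,fx=4.2,fy=4.2,interpolation=cv2.INTER_CUBIC)
b=cv2.imread("pics/s4.png")
def box(img,y0,y1,x0,x1,z0,z1,col):
    for z in (z0,z1):
        q=pr(press2w(p,[[x0,y0,z],[x1,y0,z],[x1,y1,z],[x0,y1,z]])); cv2.polylines(img,[q.astype(int)],True,col,1)
for img,yt in ((a,-.1843),(b,-.2446)):
    box(img,-.2205,-.2105,-.022,.022,.032,.081,(0,0,255))
    box(img,yt-.011,yt+.011,-.0145,.0145,.054,.11,(0,200,0))
cv2.imwrite("pics/o1.png",a[150:500,60:400]); cv2.imwrite("pics/o2.png",b[150:500,60:400])
cv2.imwrite("pics/o.png",cv2.resize(np.hstack([b[180:480,100:350],a[180:480,100:350]]),None,fx=1.6,fy=1.6))
E
```

```text
(no output)
```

View pics/o.png

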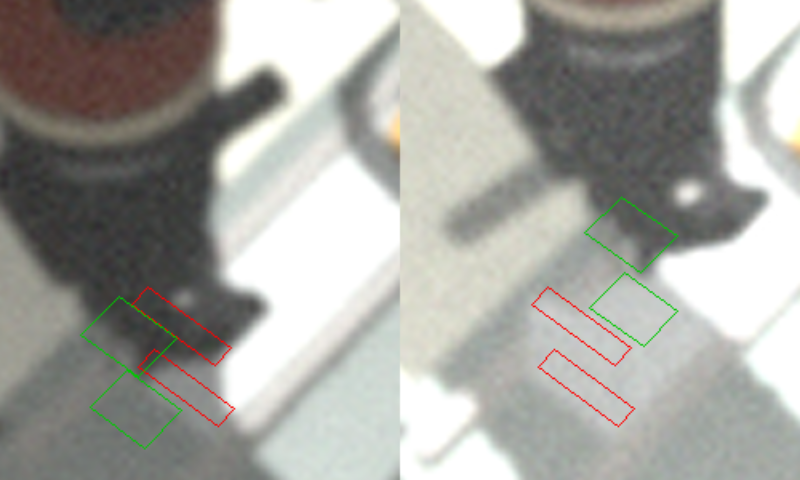

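```bash
python3 - <<'E'
from h import *
f=np.mean([viewer.grab_frame("scene").astype(float) for _ in range(6)],0)[...,::-1]
np.save("avg1.npy",f)
a=f[190:275,200:285]; a=np.clip((a-10)*3.0,0,255).astype(np.uint8)
cv2.imwrite("pics/s7.png",cv2.resize(a,None,fx=7,fy=7,interpolation=cv2.INTER_CUBIC))
print(env.read_state()["t"])
E
```

```text
5.05
```

View pics/s7.png

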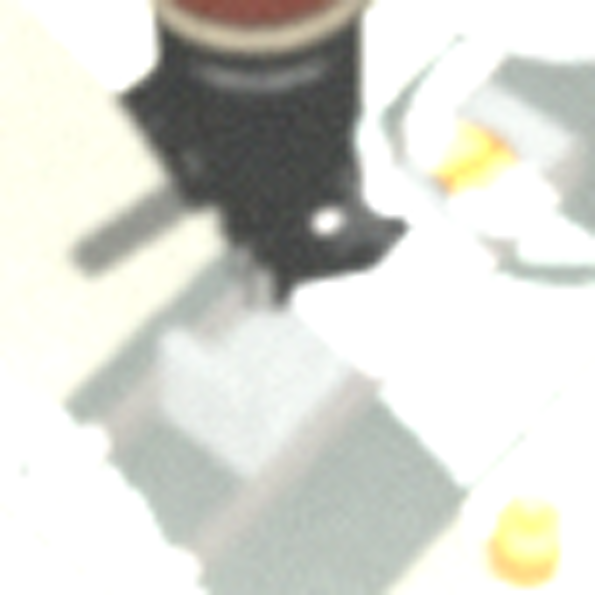

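The averaged frame shows the tab still where it started, at (165–250, 330–480) in the crop. The fingertip seems to have passed over it without touching. I'll raise the arm and check the gripper's real tip.

move_arm(
  increments=[
    {"dp": [-2.5,0,0],"twist": [0,0,0]},
    {"dp": [-5,0,0],"twist": [0,0,0]},
    {"dp": [-8,0,0.5],"twist": [0,0,0]},
    {"dp": [-10,0,2.5],"twist": [0,0,0]},
    {"dp": [-10,0,5],"twist": [0,0,0]},
    {"dp": [-10,0,8],"twist": [0,0,0]},
    {"dp": [-10,0,11],"twist": [0,0,0]},
    {"dp": [-10,0,14],"twist": [0,0,0]},
    {"dp": [-10,0,17],"twist": [0,0,0]},
    {"dp": [-10,0,18],"twist": [0,0,0]},
    {"dp": [-10,0,18],"twist": [0,0,0]},
  ],
)

```text
t: 6.15
position: [0.4995, -0.2638, 0.1539]
orientation: [1.341, 1.119, -1.341]
wrist_force: [0.5, -0.5, 0.8]
gripper_width: -0.0001
```

```bash
python3 - <<'E'
from h import *
s=env.read_state(); P=s["position"]; print(P,s["gripper_width"])
f=np.mean([viewer.grab_frame("scene").astype(float) for _ in range(4)],0)[...,::-1]
R=cv2.Rodrigues(s["orientation"])[0]
uv=proj("scene",[P])[0]; print(uv)
x0,y0=int(uv[0])-50,int(uv[1])-60
a=np.clip((f[y0:y0+85,x0:x0+100]-5)*3,0,255).astype(np.uint8); a=cv2.resize(a,None,fx=7,fy=7,interpolation=cv2.INTER_CUBIC)
for d,c in (((0,0,0),(0,0,255)),((-.019,0,0),(0,255,0)),((-.073,0,0),(255,0,0)),((0,.0145,0),(0,255,255)),((0,0,-.03),(255,0,255))):
    q=(proj("scene",[P+R@np.array(d)])[0]-[x0,y0]+.5)*7; cv2.circle(a,tuple(q.astype(int)),3,c,-1)
cv2.imwrite("pics/s8.png",a)
E
```

```text
[ 0.49953468 -0.26381025  0.15393672] -0.0001249392950144272
[187.60841431 267.53906376]
```

View pics/s8.png

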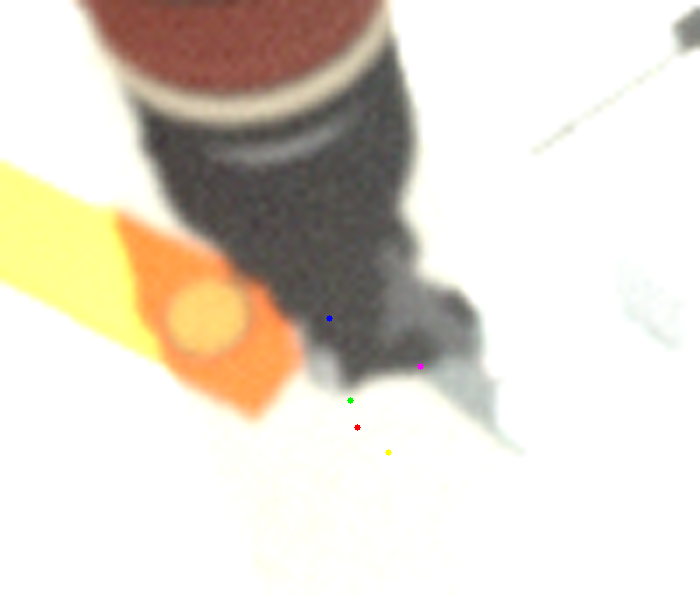

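```bash
python3 - <<'E'
from h import *
f=np.mean([viewer.grab_frame("scene").astype(float) for _ in range(4)],0)[...,::-1]
x0,y0=137,207
a=np.clip(255*(f[y0:y0+85,x0:x0+100]/255)**.6,0,255).astype(np.uint8); a=cv2.resize(a,None,fx=7,fy=7,interpolation=cv2.INTER_CUBIC)
cv2.imwrite("pics/s9.png",a)
E
```

```text
(no output)
```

View pics/s9.png

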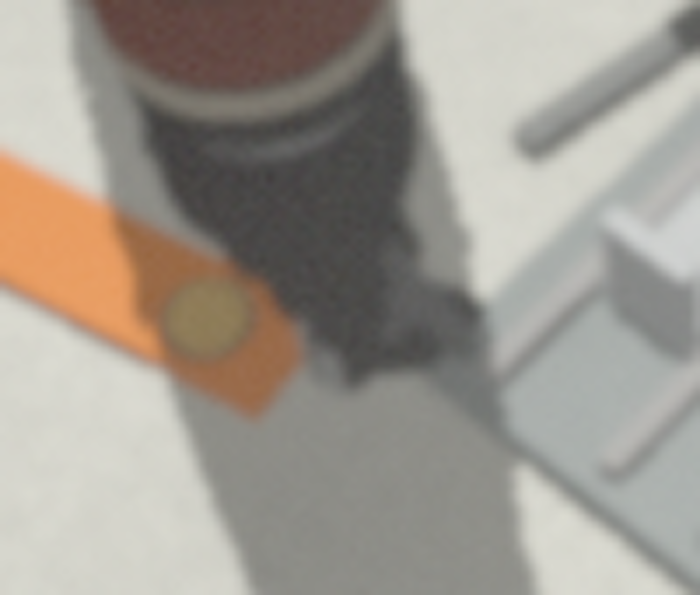

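move_arm(
  fingers=0,
  increments=[
    {"dp": [0,0,0],"twist": [0,0,0]},
    {"dp": [0,0,0],"twist": [0,0,0]},
    {"dp": [0,0,0],"twist": [0,0,0]},
    {"dp": [0,0,0],"twist": [0,0,0]},
    {"dp": [0,0,0],"twist": [0,0,0]},
    {"dp": [0,0,0],"twist": [0,0,0]},
    {"dp": [0,0,0],"twist": [0,0,0]},
    {"dp": [0,0,0],"twist": [0,0,0]},
  ],
)

```text
t: 7.35
position: [0.4999, -0.2629, 0.1541]
orientation: [1.339, 1.12, -1.339]
wrist_force: [1.2, -0.9, -0.0]
gripper_width: 0.0855
```

```bash
python3 - <<'E'
from h import *
s=env.read_state(); P=s["position"]; R=cv2.Rodrigues(s["orientation"])[0]
f=np.mean([viewer.grab_frame("scene").astype(float) for _ in range(4)],0)[...,::-1]
x0,y0=137,207
a=np.clip(255*(f[y0:y0+85,x0:x0+100]/255)**.6,0,255).astype(np.uint8); a=cv2.resize(a,None,fx=7,fy=7,interpolation=cv2.INTER_CUBIC)
for d,c in (((0,0,0),(0,0,255)),((-.013,.05,0),(0,255,255)),((-.013,-.05,0),(0,255,0))):
    q=(proj("scene",[P+R@np.array(d)])[0]-[x0,y0]+.5)*7; cv2.circle(a,tuple(q.astype(int)),3,c,-1)
cv2.imwrite("pics/s10.png",a); print(s["gripper_width"],s["t"])
E
```

```text
0.08548524207118119 7.35
```

View pics/s10.png

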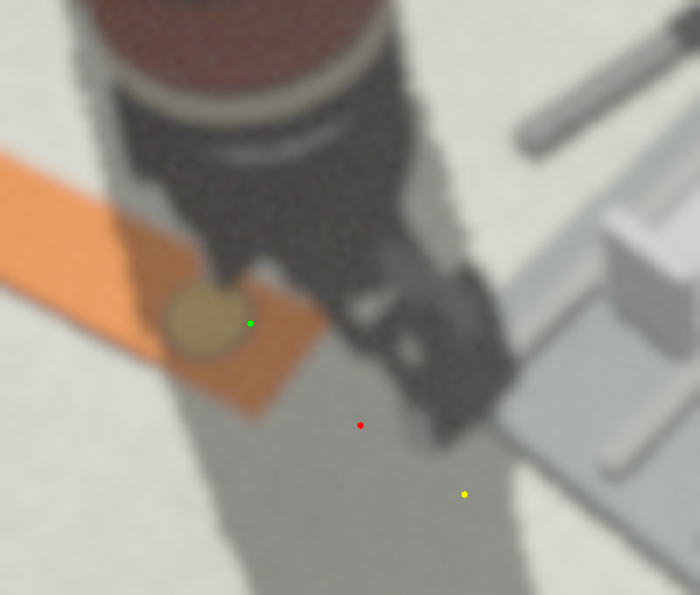

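```bash
python3 - <<'E'
from h import *
print(proj("scene",[[0,0,0],[0,0,.1],[0.1,0,0]]))
f=viewer.grab_frame("top")[...,::-1]; P=env.read_state()["position"]; print(proj("top",[P]),P)
cv2.imwrite("pics/t2.png",cv2.resize(f,None,fx=1.5,fy=1.5))
f=viewer.grab_frame("scene")[...,::-1]; cv2.imwrite("pics/s11.png",cv2.resize(f,None,fx=1.5,fy=1.5))
E
```

```text
[[115.74628165 162.46602238]
 [107.46109228 141.18386539]
 [139.06818031 173.39774508]]
[[360.33538086 205.1000212 ]] [ 0.49989866 -0.26292819  0.15410269]
```

View pics/t2.png

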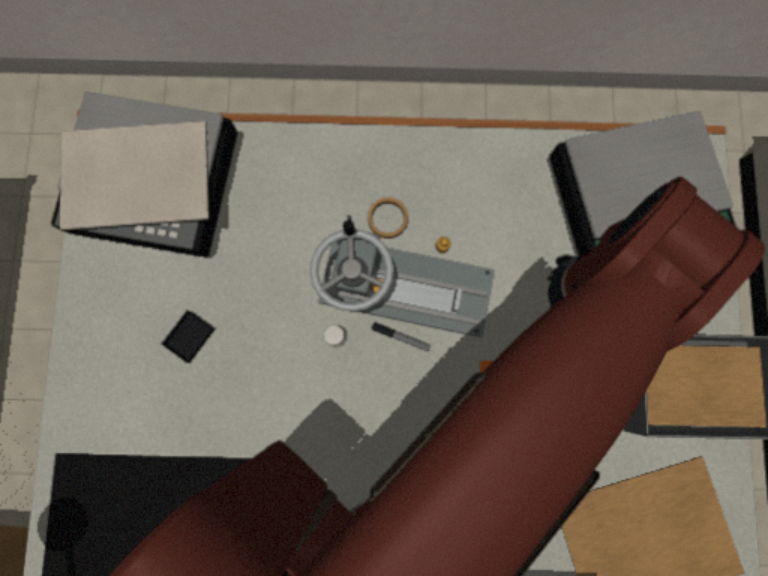

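View pics/s11.png

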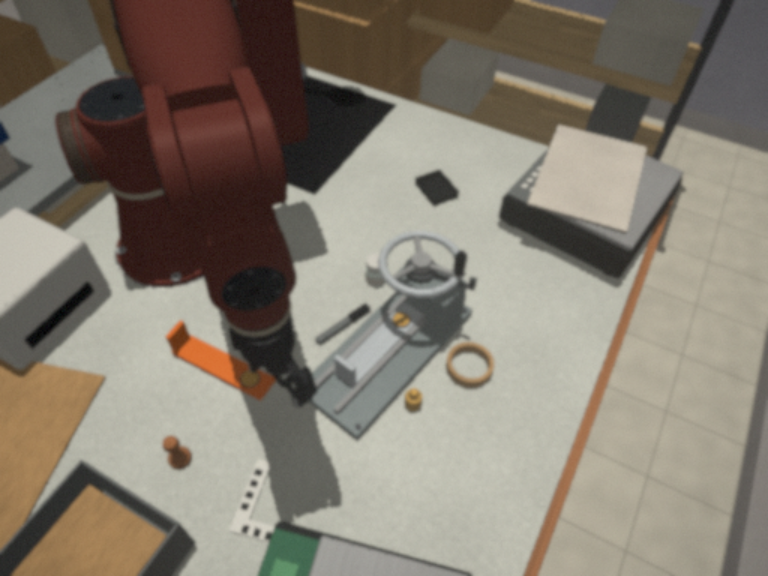

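```bash
python3 - <<'E'
from h import *
s=env.read_state(); P=s["position"]; R=cv2.Rodrigues(s["orientation"])[0]
for y in (.057,.07):
  for x in (-.013,-.06,-.1):
    for z in (.011,-.011): print(y,x,z,(proj("top",[P+R@np.array([x,y,z])])*1.5).round(0), (proj("top",[P+[0,0,.03]+R@np.array([x,y,z])])*1.5).round(0))
a=cv2.imread("pics/t2.png")[230:330,520:640]; a=cv2.convertScaleAbs(cv2.resize(a,None,fx=6,fy=6,interpolation=cv2.INTER_CUBIC),alpha=2.5)
cv2.imwrite("pics/t3.png",a)
E
```

```text
0.057 -0.013 0.011 [[553. 279.]] [[558. 276.]]
0.057 -0.013 -0.011 [[541. 276.]] [[546. 273.]]
0.057 -0.06 0.011 [[561. 274.]] [[567. 271.]]
0.057 -0.06 -0.011 [[549. 272.]] [[554. 268.]]
0.057 -0.1 0.011 [[569. 270.]] [[575. 266.]]
0.057 -0.1 -0.011 [[556. 267.]] [[562. 264.]]
0.07 -0.013 0.011 [[554. 272.]] [[559. 269.]]
0.07 -0.013 -0.011 [[542. 270.]] [[547. 266.]]
0.07 -0.06 0.011 [[562. 267.]] [[568. 264.]]
0.07 -0.06 -0.011 [[550. 265.]] [[556. 261.]]
0.07 -0.1 0.011 [[570. 262.]] [[576. 259.]]
0.07 -0.1 -0.011 [[557. 260.]] [[563. 256.]]
```

View pics/t3.png

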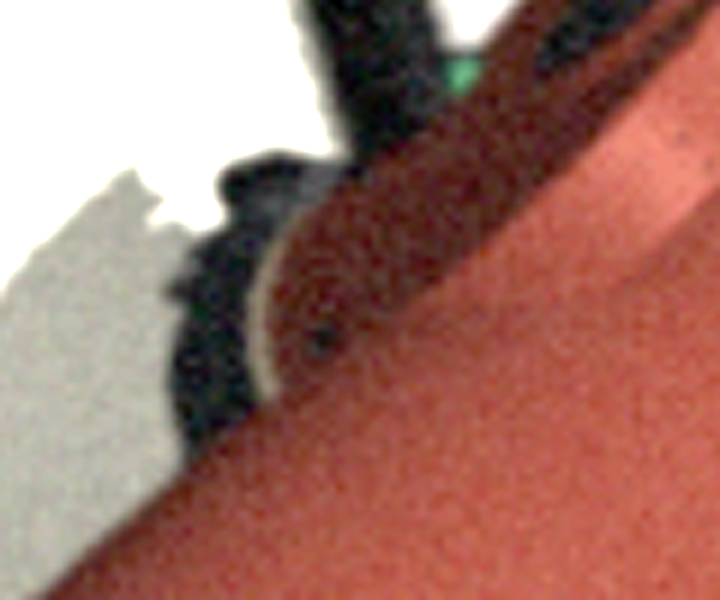

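```bash
python3 - <<'E'
from h import *
P=env.read_state()["position"]
J=[];e=1e-3
for n in("scene","top"):
    J.append(np.array([(proj(n,[P+e*np.eye(3)[i]])-proj(n,[P]))[0]for i in range(3)]).T)
J=np.vstack(J);print(J.round(2))
b=np.array([-3.4,-7,10/1.5,-4/1.5]);d,r,_,_=np.linalg.lstsq(J,b,rcond=None);print(d,J@d)
E
```

```text
[[ 0.35  0.24 -0.05]
 [ 0.19 -0.33 -0.2 ]
 [-0.01 -0.35  0.1 ]
 [-0.35 -0.01 -0.04]]
[ 1.62910667 -5.75783511 46.19295298] [-3.24290098 -7.01268464  6.78388278 -2.51785879]
```

Both fingertips appear 27–31 mm higher in the scene view than the reported TCP implies, and a rough top-view fit gives more, about 46 mm. That also explains clearing the 81 mm tab. A TCP height of 30 mm is safe either way, since it is still above the 20 mm base, so I'll push again at that height.

move_arm(
  fingers=255,
  increments=[
    {"dp": [0,0,-2],"twist": [0,0,0]},
    {"dp": [0,0,-5],"twist": [0,0,0]},
    {"dp": [0,0,-8],"twist": [0,0,0]},
    {"dp": [0,0,-10],"twist": [0,0,0]},
    {"dp": [2,0,-10],"twist": [0,0,0]},
    {"dp": [5,0,-10],"twist": [0,0,0]},
    {"dp": [8,0,-10],"twist": [0,0,0]},
    {"dp": [10,0,-10],"twist": [0,0,0]},
    {"dp": [11,0,-10],"twist": [0,0,0]},
    {"dp": [12,0,-10],"twist": [0,0,0]},
    {"dp": [12.4,0,-10],"twist": [0,0,0]},
    {"dp": [12.4,0,-10],"twist": [0,0,0]},
  ],
)

```text
t: 8.85
position: [0.5177, -0.1646, 0.0303]
orientation: [1.339, 1.119, -1.339]
wrist_force: [0.1, -0.7, 0.4]
gripper_width: -0.0
```

```bash
cat >> h.py <<'E'
def shot(out,x0,y0,w,h,k,n=4,cam="scene",g=.6):
    f=np.mean([viewer.grab_frame(cam).astype(float) for _ in range(n)],0)[...,::-1]
    a=np.clip(255*(f[y0:y0+h,x0:x0+w]/255)**g,0,255).astype(np.uint8); cv2.imwrite("pics/"+out,cv2.resize(a,None,fx=k,fy=k,interpolation=cv2.INTER_CUBIC))
    s=env.read_state(); p=np.load("p.npy"); d=s["position"][:2]-p[:2]; c,q=np.cos(p[2]),np.sin(p[2])
    print(s["t"],s["position"].round(4),"press xy",(c*d[0]+q*d[1]).round(4),(-q*d[0]+c*d[1]).round(4),"F",s["wrist_force"].round(1))
    print("tcp px",((proj(cam,[s["position"]])[0]-[x0,y0]+.5)*k).round())
E
python3 -c "
from h import *
shot('s12.png',190,170,110,110,6)"
```

```text
9.05 [ 0.5182 -0.1649  0.031 ] press xy 0.0006 -0.2646 F [0.9 0.1 0.5]
tcp px [182. 562.]
```

View pics/s12.png

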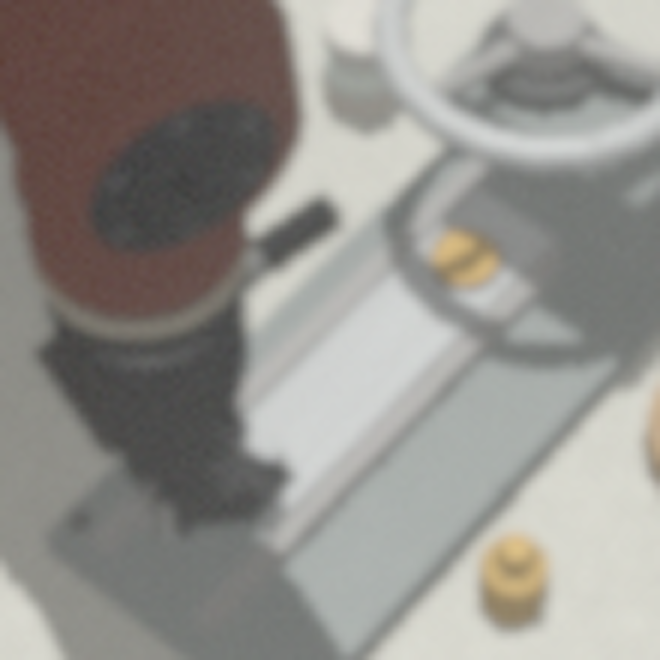

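move_arm(
  increments=[
    {"dp": [0,0,-0.5],"twist": [0,0,0]},
    {"dp": [0,0,-1],"twist": [0,0,0]},
    {"dp": [0,0,-1.5],"twist": [0,0,0]},
    {"dp": [0,0,-2],"twist": [0,0,0]},
    {"dp": [0,0,-2.5],"twist": [0,0,0]},
    {"dp": [0,0,-2.8],"twist": [0,0,0]},
    {"dp": [0,0,-3.1],"twist": [0,0,0]},
    {"dp": [0,0,-3.4],"twist": [0,0,0]},
    {"dp": [0,0,-3.7],"twist": [0,0,0]},
    {"dp": [0,0,-4],"twist": [0,0,0]},
    {"dp": [0,0,-4.4],"twist": [0,0,0]},
    {"dp": [0,0,-4.8],"twist": [0,0,0]},
  ],
)

```text
t: 10.25
position: [0.5261, -0.117, 0.0301]
orientation: [1.339, 1.12, -1.339]
wrist_force: [-0.8, -2.0, 0.8]
gripper_width: 0.0003
```

```bash
python3 -c "
from h import *
shot('s13.png',190,170,110,110,6)"
```

```text
10.45 [ 0.5261 -0.1169  0.0301] press xy -0.0 -0.216 F [0.4 0.6 0.4]
tcp px [251. 489.]
```

View pics/s13.png

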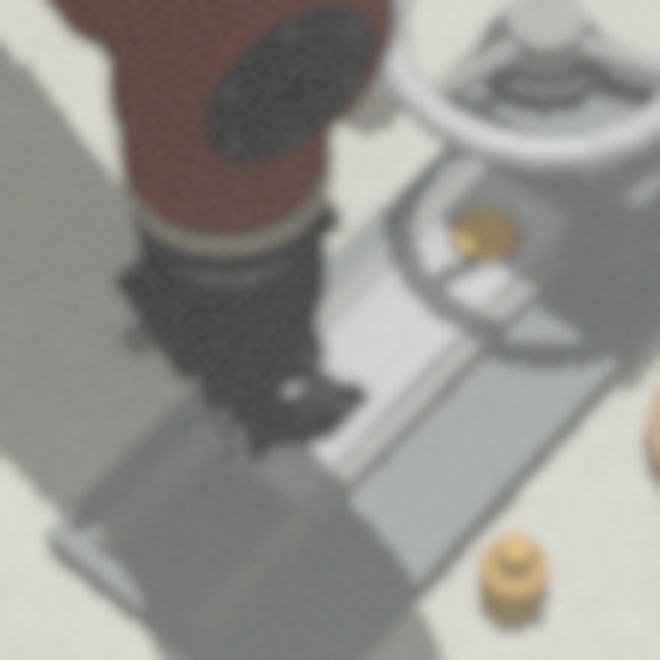

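The blank has moved from (465,258) to (490,235), so the carrier is sliding now. I'll carry on pushing.

move_arm(
  increments=[
    {"dp": [0,0,-0.3],"twist": [0,0,0]},
    {"dp": [0,0,-0.6],"twist": [0,0,0]},
    {"dp": [0,0,-0.9],"twist": [0,0,0]},
    {"dp": [0,0,-1.2],"twist": [0,0,0]},
    {"dp": [0,0,-1.5],"twist": [0,0,0]},
    {"dp": [0,0,-1.8],"twist": [0,0,0]},
    {"dp": [0,0,-2.1],"twist": [0,0,0]},
    {"dp": [0,0,-2.4],"twist": [0,0,0]},
    {"dp": [0,0,-2.6],"twist": [0,0,0]},
    {"dp": [0,0,-2.8],"twist": [0,0,0]},
    {"dp": [0,0,-2.9],"twist": [0,0,0]},
    {"dp": [0,0,-3],"twist": [0,0,0]},
  ],
)

```text
t: 11.65
position: [0.5314, -0.0877, 0.0301]
orientation: [1.339, 1.12, -1.339]
wrist_force: [-0.9, -2.5, 0.0]
gripper_width: 0.0002
```

move_arm(
  increments=[
    {"dp": [0,0,-0.1],"twist": [0,0,0]},
    {"dp": [0,0,-0.2],"twist": [0,0,0]},
  ],
)

```text
t: 11.85
position: [0.5318, -0.0858, 0.0301]
orientation: [1.339, 1.12, -1.339]
wrist_force: [-0.2, -2.3, 0.4]
gripper_width: 0.0004
```

move_arm(
  increments=[
    {"dp": [0,0,-0.1],"twist": [0,0,0]},
    {"dp": [0,0,-0.2],"twist": [0,0,0]},
  ],
)

```text
t: 12.05
position: [0.5321, -0.0838, 0.0301]
orientation: [1.339, 1.12, -1.339]
wrist_force: [0.0, -2.2, -0.7]
gripper_width: -0.0002
```

move_arm(
  increments=[
    {"dp": [0,0,-0.1],"twist": [0,0,0]},
  ],
)

```text
t: 12.15
position: [0.5323, -0.0829, 0.0301]
orientation: [1.339, 1.119, -1.339]
wrist_force: [-1.3, -7.1, -0.7]
gripper_width: -0.0
```

```bash
python3 -c "
from h import *
shot('s14.png',190,170,110,110,6)"
```

```text
12.35 [ 0.5323 -0.0829  0.0301] press xy 0.0 -0.1815 F [-0.4 -3.  -0.2]
tcp px [300. 439.]
```

View pics/s14.png

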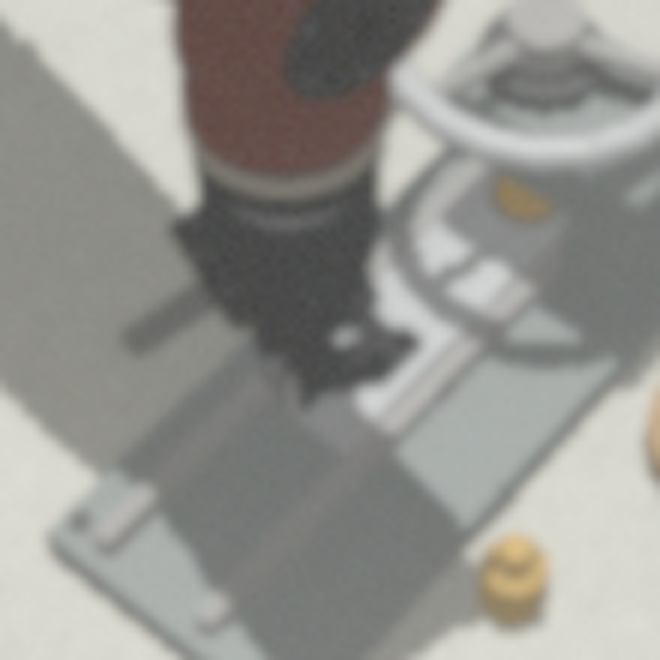

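move_arm(
  increments=[
    {"dp": [0,0,-0.1],"twist": [0,0,0]},
    {"dp": [0,0,-0.1],"twist": [0,0,0]},
  ],
)

```text
t: 12.55
position: [0.5324, -0.0829, 0.0303]
orientation: [1.338, 1.118, -1.341]
wrist_force: [-2.6, -7.3, 0.2]
gripper_width: 0.0004
```

move_arm(
  increments=[
    {"dp": [0,0,-0.1],"twist": [0,0,0]},
    {"dp": [0,0,-0.1],"twist": [0,0,0]},
  ],
)

```text
t: 12.75
position: [0.5326, -0.083, 0.0305]
orientation: [1.337, 1.116, -1.342]
wrist_force: [-2.8, -11.7, -0.1]
gripper_width: 0.0001
```

Force climbs while the position stays put, so the carrier is home: its tab face is at press y ≈ −0.1705. Next I'll retract, rise, and go to the +y side of the handle.

move_arm(
  increments=[
    {"dp": [0,0,1],"twist": [0,0,0]},
    {"dp": [0,0,3],"twist": [0,0,0]},
    {"dp": [-4,0,4],"twist": [0,0,0]},
    {"dp": [-8,0,4],"twist": [0,0,0]},
    {"dp": [-12,0,4],"twist": [0,0,0]},
    {"dp": [-16,0,4],"twist": [0,0,0]},
    {"dp": [-20,0,4],"twist": [0,0,0]},
    {"dp": [-23,0,4],"twist": [0,0,0]},
    {"dp": [-23,0,4],"twist": [0,0,0]},
  ],
)

```text
t: 13.65
position: [0.5272, -0.1207, 0.2649]
orientation: [1.341, 1.114, -1.334]
wrist_force: [0.6, -0.4, 0.3]
gripper_width: -0.0002
```

move_arm(
  increments=[
    {"dp": [0,0.9,-4],"twist": [-0.04,0,0]},
    {"dp": [0,1.7,-8],"twist": [-0.08,0,0]},
    {"dp": [0,2.6,-12],"twist": [-0.12,0,0]},
    {"dp": [0,3.4,-16],"twist": [-0.16,0,0]},
    {"dp": [0,4.3,-20],"twist": [-0.2,0,0]},
    {"dp": [0,5.2,-24],"twist": [-0.244,0,0]},
    {"dp": [0,6,-28],"twist": [-0.244,0,0]},
    {"dp": [0,6,-28],"twist": [-0.244,0,0]},
  ],
)

```text
t: 14.45
position: [0.6343, 0.1492, 0.2576]
orientation: [1.157, 1.245, -1.158]
wrist_force: [-0.2, 0.2, -0.8]
gripper_width: -0.0002
```

```bash
python3 -c "
from h import *
shot('s15.png',180,100,160,140,4.5)
shot('t15.png',190,110,140,120,5,cam='top')
print(cv2.Rodrigues(env.read_state()['orientation'])[0].round(3),env.read_state()['joint_pos'])"
```

```text
14.65 [0.6339 0.1441 0.2597] press xy 0.06 0.0599 F [-0.7 -0.3 -0.2]
tcp px [613. 215.]
14.85 [0.6341 0.1438 0.2604] press xy 0.0603 0.0597 F [0.1 0.9 0.1]
tcp px [127. 178.]
[[ 0.     0.998  0.065]
 [ 0.     0.065 -0.998]
 [-1.     0.     0.   ]] [2.23153899e-02 2.94745105e-01 4.32679903e-01 1.70827759e+00
 9.14761459e-07 1.52844728e+00]
```

View pics/s15.png

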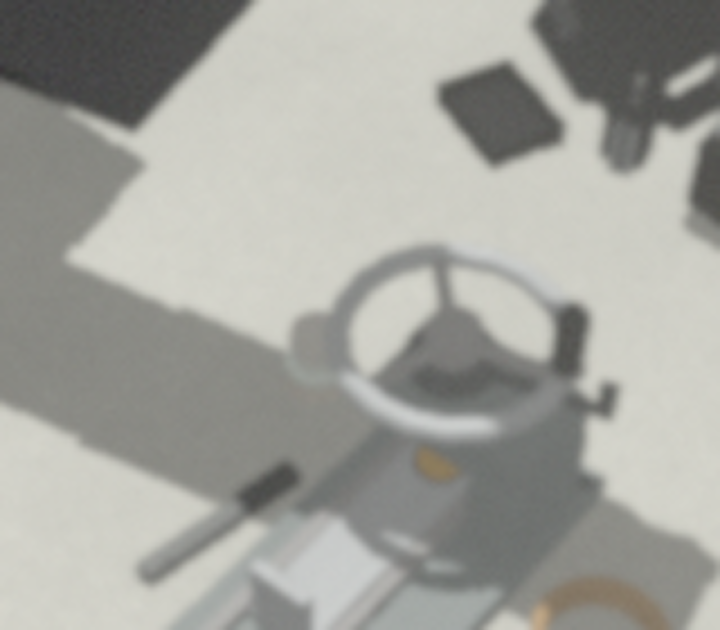

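View pics/t15.png

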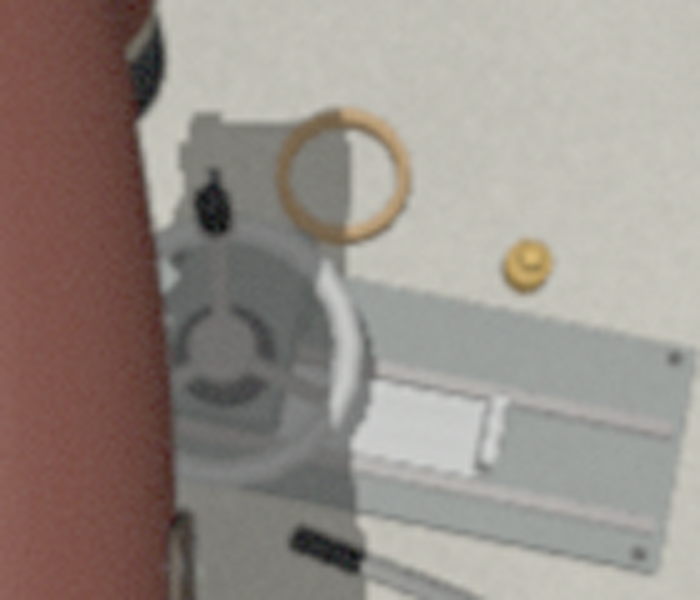

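```bash
python3 - <<'E'
from h import *
s=env.read_state(); P=s["position"]; R=cv2.Rodrigues(s["orientation"])[0]
f=np.mean([viewer.grab_frame("scene").astype(float) for _ in range(4)],0)[...,::-1]
x0,y0=290,90; k=9
a=np.clip(255*(f[y0:y0+65,x0:x0+75]/255)**.6,0,255).astype(np.uint8); a=cv2.resize(a,None,fx=k,fy=k,interpolation=cv2.INTER_CUBIC)
for h,c in ((0,(0,0,255)),(.03,(0,255,0)),(.045,(255,0,0)),(.06,(255,0,255))):
    q=(proj("scene",[P+[0,0,h]+R@np.array([0,i*.0145,j*.011]) for i,j in ((1,1),(1,-1),(-1,-1),(-1,1))])-[x0,y0]+.5)*k
    cv2.polylines(a,[q.astype(int)],True,c,1)
cv2.imwrite("pics/s16.png",a)
p=np.load("p.npy")
for uv in ((508,398),(490,470)):
    w=back("top",(190+uv[0]/5-.5,110+uv[1]/5-.5),.081)[:2]-p[:2]; c,q=np.cos(p[2]),np.sin(p[2]); print(c*w[0]+q*w[1],-q*w[0]+c*w[1])
E
```

```text
0.01947116988263 -0.1680978716551259
-0.026391291253282146 -0.16553322110659419
```

View pics/s16.png

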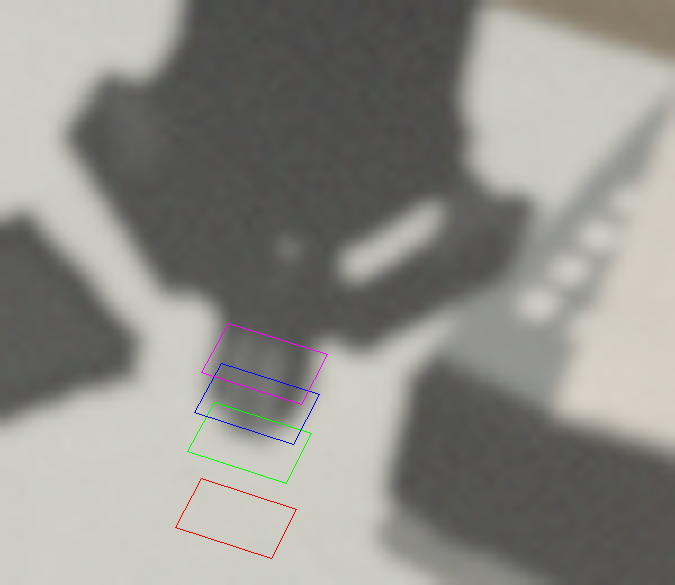

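The fingertip can now be seen clearly at (260,435). It matches an offset of about +44 mm above the reported TCP, with x and y agreeing to a few mm. I'll use that for the wheel height (TCP 0.142, tip about 0.186) and plan the circular push.

```bash
cat > w.py <<'E'
from h import *
import sys
# rows of dp(cm) tool y,z from current pose for wheel progress list (deg)
def plan(degs,phi0=.066,ay=.0135,az=.011,r=.011,C=None,ref=None):
    p=np.load("p.npy"); C=p[:2] if C is None else C
    s=env.read_state(); R=cv2.Rodrigues(s["orientation"])[0]; A=R[:2,1:3]  # tool y,z in world xy
    P=s["position"][:2] if ref is None else ref
    from scipy.optimize import brentq
    for d in degs:
        f=phi0-np.radians(d); H=C+.072*np.array([np.cos(f),np.sin(f)]); t=np.array([np.sin(f),-np.cos(f)])
        u=A.T@t; u/=np.linalg.norm(u)
        sd=lambda L:(lambda q:np.linalg.norm(np.maximum(q,0))+min(q.max(),0)-r)(np.abs(u*L)-[ay,az])
        L=brentq(sd,.005,.06); F=H-A@(u*L)
        dp=A.T@(F-P)*100; print(d,dp.round(1),F.round(4))
E
python3 - <<'E'
from w import *
plan([-5,0,5,10,15,20,25,30,35,40,45,50,55,60,65,70])
E
```

```text
-5 [-0.3  1.6] [0.6321 0.1285]
0 [-0.1  2.2] [0.6347 0.1224]
5 [0.1 2.8] [0.6367 0.1162]
10 [0.2 3.4] [0.6383 0.1101]
15 [0.2 4.1] [0.6393 0.104 ]
20 [0.3 4.7] [0.64  0.098]
25 [0.3 5.2] [0.6402 0.0922]
30 [0.2 5.8] [0.6401 0.0866]
35 [0.1 6.3] [0.6397 0.0812]
40 [-0.   6.9] [0.6387 0.0754]
45 [-0.2  7.5] [0.637  0.0694]
50 [-0.5  8.1] [0.6346 0.0633]
55 [-0.8  8.7] [0.6314 0.0573]
60 [-1.3  9.2] [0.6275 0.0513]
65 [-1.8  9.8] [0.6226 0.0456]
70 [-2.4 10.3] [0.6172 0.0403]
```

move_arm(
  increments=[
    {"dp": [3,0,0],"twist": [0,0,0]},
    {"dp": [6,0,0],"twist": [0,0,0]},
    {"dp": [9,0,0],"twist": [0,0,0]},
    {"dp": [10.5,0,0],"twist": [0,0,0]},
    {"dp": [11.5,0,0],"twist": [0,0,0]},
    {"dp": [11.8,0,0],"twist": [0,0,0]},
    {"dp": [11.8,0,0],"twist": [0,0,0]},
  ],
)

```text
t: 15.75
position: [0.6346, 0.1447, 0.1429]
orientation: [1.161, 1.239, -1.16]
wrist_force: [-0.4, 0.4, 0.3]
gripper_width: 0.0003
```

```bash
python3 -c "
from h import *
shot('s17.png',240,110,95,85,7)"
```

```text
15.95 [0.6349 0.1448 0.1433] press xy 0.0608 0.0608 F [-0.3 -0.9 -0. ]
tcp px [498. 468.]
```

View pics/s17.png

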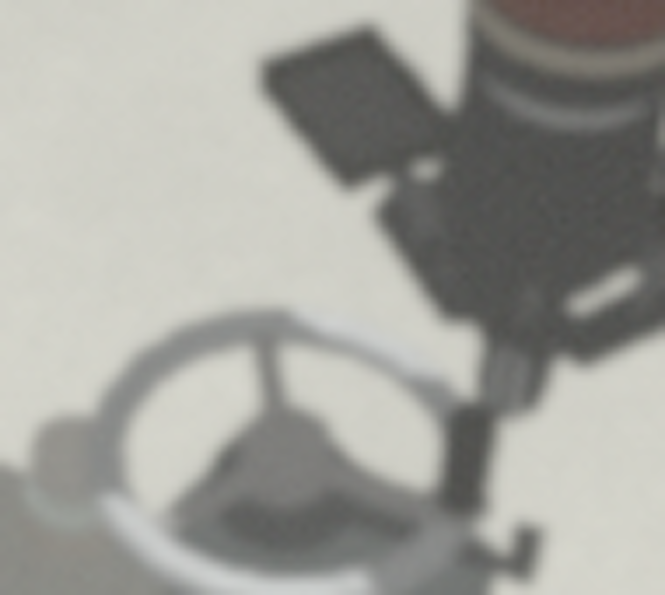

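```bash
python3 - <<'E'
from h import *
f=lambda P:((proj("scene",P)-[240,110]+.5)*7).round()
print("handle foot,top",f([[.6361,.1005,.165],[.6361,.1005,.219]]))
P=env.read_state()["position"]
for h in (0,.03,.044,.055): print("tip",h,f([P+[0,0,h]]))
E
```

```text
handle foot,top [[462. 509.]
 [478. 416.]]
tip 0 [[498. 468.]]
tip 0.03 [[507. 418.]]
tip 0.044 [[512. 395.]]
tip 0.055 [[515. 376.]]
```

```bash
python3 - <<'E'
from w import *
plan(list(range(-5,50,5)))
E
```

```text
-5 [-0.4  1.6] [0.6321 0.1285]
0 [-0.2  2.2] [0.6347 0.1224]
5 [-0.   2.9] [0.6367 0.1162]
10 [0.1 3.5] [0.6383 0.1101]
15 [0.2 4.1] [0.6393 0.104 ]
20 [0.2 4.7] [0.64  0.098]
25 [0.2 5.3] [0.6402 0.0922]
30 [0.1 5.8] [0.6401 0.0867]
35 [0.1 6.4] [0.6397 0.0812]
40 [-0.1  6.9] [0.6387 0.0754]
45 [-0.3  7.5] [0.637  0.0694]
```

move_arm(
  increments=[
    {"dp": [0,-0.2,0.6],"twist": [0,0,0]},
    {"dp": [0,-0.3,1.2],"twist": [0,0,0]},
    {"dp": [0,-0.3,1.7],"twist": [0,0,0]},
    {"dp": [0,-0.2,2],"twist": [0,0,0]},
    {"dp": [0,-0.2,2.2],"twist": [0,0,0]},
    {"dp": [0,-0.1,2.5],"twist": [0,0,0]},
    {"dp": [0,0,2.9],"twist": [0,0,0]},
    {"dp": [0,0.1,3.5],"twist": [0,0,0]},
    {"dp": [0,0.2,4.1],"twist": [0,0,0]},
  ],
)

```text
t: 16.85
position: [0.6388, 0.1037, 0.1419]
orientation: [1.16, 1.24, -1.161]
wrist_force: [-2.1, 2.3, -0.0]
gripper_width: -0.0004
```

```bash
python3 -c "
from h import *
shot('s18.png',240,110,95,85,7)
shot('t18.png',190,110,100,100,6,cam='top')
from w import *
plan(range(15,90,5))"
```

```text
17.05 [0.6392 0.1034 0.1421] press xy 0.0724 0.0208 F [-0.9  0.3  0.1]
tcp px [465. 544.]
17.25 [0.639  0.1039 0.1421] press xy 0.0721 0.0213 F [ 0.5  0.5 -0.8]
tcp px [261. 276.]
15 [ 0. -0.] [0.6393 0.104 ]
20 [0.1 0.6] [0.64  0.098]
25 [0.  1.2] [0.6402 0.0922]
30 [-0.   1.7] [0.6401 0.0867]
35 [-0.1  2.3] [0.6397 0.0812]
40 [-0.2  2.8] [0.6387 0.0754]
45 [-0.4  3.4] [0.637  0.0694]
50 [-0.7  4. ] [0.6346 0.0633]
55 [-1.1  4.6] [0.6314 0.0573]
60 [-1.5  5.2] [0.6275 0.0513]
65 [-2.   5.7] [0.6226 0.0456]
70 [-2.6  6.2] [0.6172 0.0403]
75 [-3.2  6.6] [0.6115 0.0357]
80 [-3.8  7. ] [0.6056 0.0317]
85 [-4.4  7.3] [0.5996 0.0283]
```

View pics/s18.png

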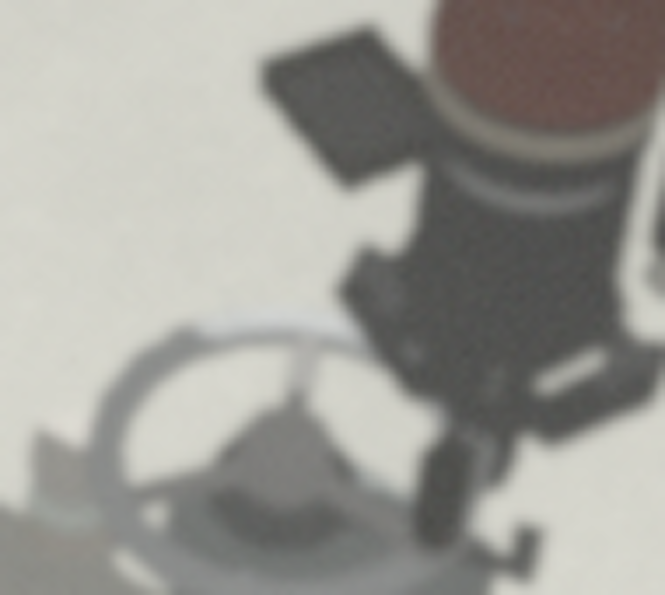

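View pics/t18.png

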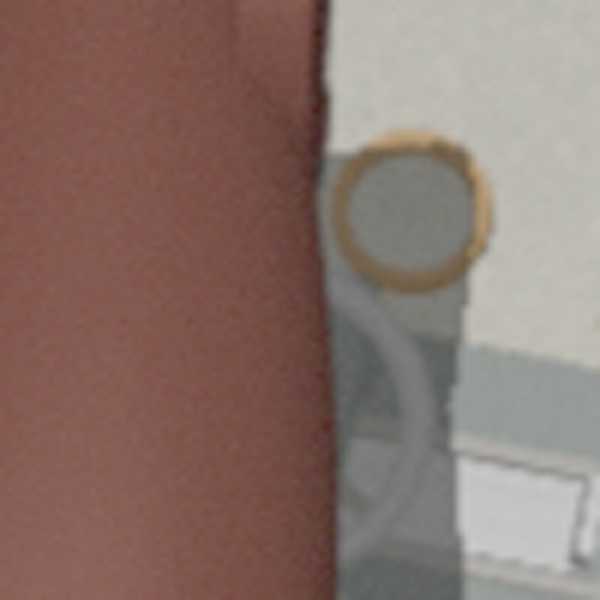

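The handle is turning: its foot went from (463,510) to (437,540), about 15°. Vertical force is nil. Continuing.

move_arm(
  increments=[
    {"dp": [0,0.1,0.6],"twist": [0,0,0]},
    {"dp": [0,0,1.2],"twist": [0,0,0]},
    {"dp": [0,0,1.7],"twist": [0,0,0]},
    {"dp": [0,-0.1,2.3],"twist": [0,0,0]},
    {"dp": [0,-0.2,2.8],"twist": [0,0,0]},
    {"dp": [0,-0.4,3.4],"twist": [0,0,0]},
    {"dp": [0,-0.7,4],"twist": [0,0,0]},
    {"dp": [0,-1.1,4.6],"twist": [0,0,0]},
    {"dp": [0,-1.5,5.2],"twist": [0,0,0]},
    {"dp": [0,-2,5.7],"twist": [0,0,0]},
    {"dp": [0,-2.6,6.2],"twist": [0,0,0]},
  ],
)

```text
t: 18.35
position: [0.617, 0.0397, 0.1423]
orientation: [1.161, 1.239, -1.16]
wrist_force: [2.4, 2.7, -0.5]
gripper_width: 0.0
```

```bash
python3 -c "
from h import *
shot('s19.png',240,110,95,85,7,n=2)
from w import *
plan(range(70,150,5))
p=np.load('p.npy')
for d in (60,65,70,75):
  f=.066-np.radians(d); print(d,((proj('scene',[[p[0]+.072*np.cos(f),p[1]+.072*np.sin(f),z] for z in (.165,.219)])-[240,110]+.5)*7).round())"
```

```text
18.45 [0.6164 0.0393 0.1423] press xy 0.0612 -0.0463 F [ 0.2  0.3 -0.5]
tcp px [343. 634.]
70 [ 0.1 -0.1] [0.6172 0.0403]
75 [-0.5  0.3] [0.6115 0.0357]
80 [-1.1  0.7] [0.6056 0.0317]
85 [-1.7  1. ] [0.5996 0.0283]
90 [-2.4  1.2] [0.5935 0.0254]
95 [-3.   1.4] [0.5873 0.0232]
100 [-3.6  1.6] [0.5812 0.0214]
105 [-4.2  1.6] [0.5752 0.0201]
110 [-4.8  1.7] [0.5692 0.0193]
115 [-5.4  1.7] [0.5634 0.0188]
120 [-6.   1.7] [0.5574 0.0188]
125 [-6.6  1.6] [0.5512 0.0194]
130 [-7.3  1.4] [0.5447 0.0208]
135 [-7.9  1.1] [0.538  0.0229]
140 [-8.6  0.8] [0.5314 0.0259]
145 [-9.2  0.4] [0.5249 0.0298]
60 [[315. 592.]
 [325. 500.]]
65 [[298. 592.]
 [308. 501.]]
70 [[281. 591.]
 [290. 500.]]
75 [[265. 590.]
 [273. 498.]]
```

View pics/s19.png

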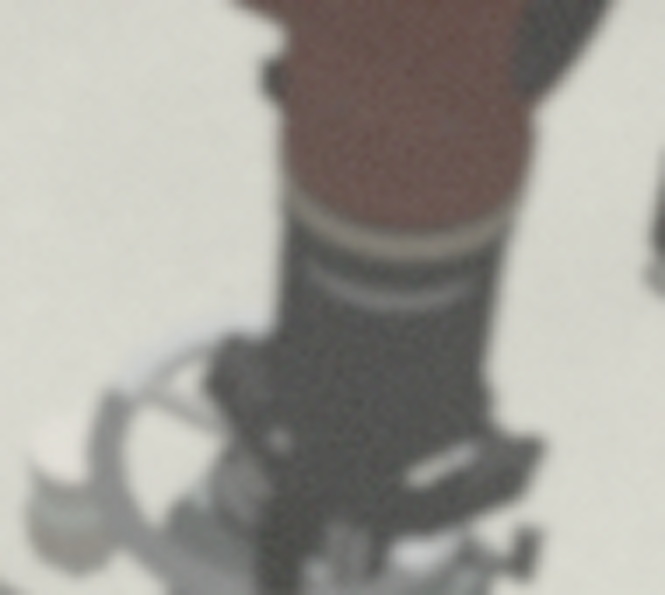

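move_arm(
  increments=[
    {"dp": [0,-0.5,0.3],"twist": [0,0,0]},
    {"dp": [0,-1.1,0.7],"twist": [0,0,0]},
    {"dp": [0,-1.7,1],"twist": [0,0,0]},
    {"dp": [0,-2.4,1.2],"twist": [0,0,0]},
    {"dp": [0,-3,1.4],"twist": [0,0,0]},
    {"dp": [0,-3.6,1.6],"twist": [0,0,0]},
    {"dp": [0,-4.2,1.6],"twist": [0,0,0]},
    {"dp": [0,-4.8,1.7],"twist": [0,0,0]},
    {"dp": [0,-5.4,1.7],"twist": [0,0,0]},
    {"dp": [0,-6,1.7],"twist": [0,0,0]},
    {"dp": [0,-6.6,1.6],"twist": [0,0,0]},
  ],
)

```text
t: 19.55
position: [0.5517, 0.0197, 0.1421]
orientation: [1.16, 1.239, -1.161]
wrist_force: [2.0, -0.6, 0.6]
gripper_width: -0.0003
```

```bash
python3 -c "
from h import *
shot('s20.png',220,110,105,95,7,n=2)
from w import *
plan(range(125,190,5))
p=np.load('p.npy')
for d in (115,125):
  f=.066-np.radians(d); print(d,((proj('scene',[[p[0]+.072*np.cos(f),p[1]+.072*np.sin(f),z] for z in (.165,.219)])-[220,110]+.5)*7).round())"
```

```text
19.65 [0.5512 0.02   0.1421] press xy 0.0005 -0.0768 F [ 0.5 -0.4  0.3]
tcp px [310. 603.]
125 [-0.   0.1] [0.5512 0.0194]
130 [-0.7 -0.1] [0.5447 0.0208]
135 [-1.3 -0.4] [0.538  0.0229]
140 [-1.9 -0.7] [0.5314 0.0259]
145 [-2.6 -1.2] [0.5249 0.0298]
150 [-3.2 -1.7] [0.5186 0.0345]
155 [-3.7 -2.2] [0.5129 0.0397]
160 [-4.2 -2.8] [0.5078 0.0452]
165 [-4.6 -3.4] [0.5035 0.0509]
170 [-4.9 -4. ] [0.4997 0.0568]
175 [-5.2 -4.6] [0.4965 0.0629]
180 [-5.4 -5.3] [0.4939 0.069 ]
185 [-5.6 -5.9] [0.4918 0.0751]
115 [[292. 538.]
 [295. 446.]]
125 [[273. 518.]
 [275. 425.]]
```

View pics/s20.png

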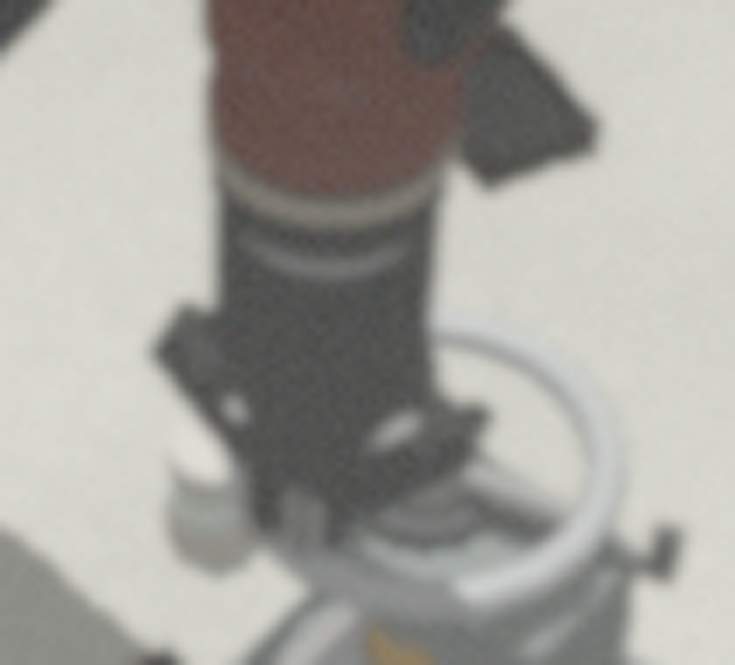

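move_arm(
  increments=[
    {"dp": [0,-0.7,-0.1],"twist": [0,0,0]},
    {"dp": [0,-1.3,-0.4],"twist": [0,0,0]},
    {"dp": [0,-1.9,-0.7],"twist": [0,0,0]},
    {"dp": [0,-2.6,-1.2],"twist": [0,0,0]},
    {"dp": [0,-3.2,-1.7],"twist": [0,0,0]},
    {"dp": [0,-3.7,-2.2],"twist": [0,0,0]},
    {"dp": [0,-4.2,-2.8],"twist": [0,0,0]},
    {"dp": [0,-4.6,-3.4],"twist": [0,0,0]},
    {"dp": [0,-4.9,-4],"twist": [0,0,0]},
    {"dp": [0,-5.2,-4.6],"twist": [0,0,0]},
    {"dp": [0,-5.4,-5.3],"twist": [0,0,0]},
  ],
)

```text
t: 20.75
position: [0.4946, 0.0698, 0.1421]
orientation: [1.16, 1.239, -1.161]
wrist_force: [1.9, -2.7, -0.5]
gripper_width: -0.0002
```

```bash
python3 -c "
from h import *
shot('s21.png',220,90,105,95,7,n=2)
from w import *
plan(range(175,250,5))
p=np.load('p.npy')
for d in (170,180):
  f=.066-np.radians(d); print(d,((proj('scene',[[p[0]+.072*np.cos(f),p[1]+.072*np.sin(f),z] for z in (.165,.219)])-[220,90]+.5)*7).round())"
```

```text
20.85 [0.4943 0.0705 0.142 ] press xy -0.0645 -0.0372 F [-0.6  0.2 -0.5]
tcp px [244. 603.]
175 [0.2 0.8] [0.4965 0.0629]
180 [-0.   0.1] [0.4939 0.069 ]
185 [-0.2 -0.5] [0.4918 0.0751]
190 [-0.3 -1.1] [0.4903 0.0813]
195 [-0.4 -1.7] [0.4892 0.0873]
200 [-0.4 -2.3] [0.4886 0.0933]
205 [-0.4 -2.9] [0.4884 0.0991]
210 [-0.4 -3.5] [0.4885 0.1047]
215 [-0.3 -4. ] [0.4889 0.1102]
220 [-0.1 -4.6] [0.4899 0.1159]
225 [ 0.1 -5.2] [0.4916 0.1219]
230 [ 0.4 -5.7] [0.494 0.128]
235 [ 0.7 -6.3] [0.4971 0.1341]
240 [ 1.1 -6.9] [0.5011 0.14  ]
245 [ 1.7 -7.4] [0.5059 0.1458]
170 [[254. 552.]
 [256. 458.]]
180 [[265. 530.]
 [267. 436.]]
```

View pics/s21.png

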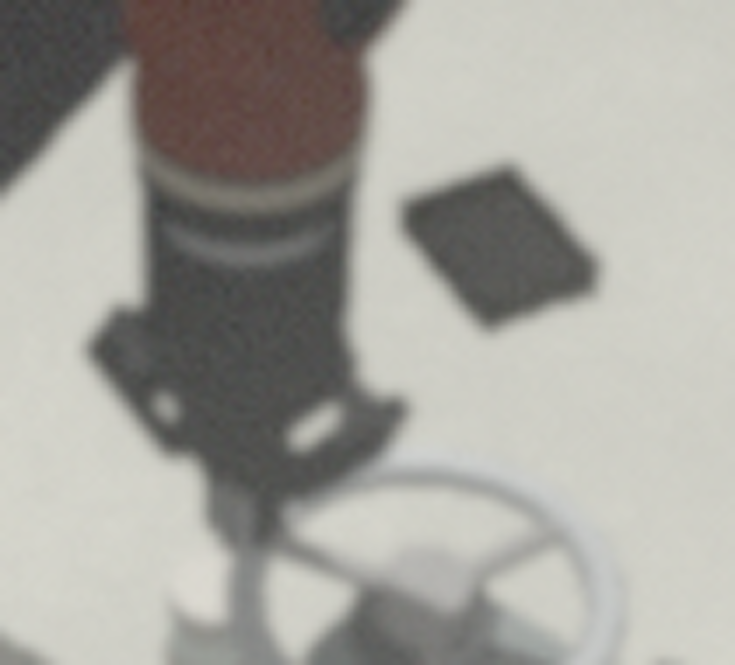

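move_arm(
  increments=[
    {"dp": [0,-0.2,-0.5],"twist": [0,0,0]},
    {"dp": [0,-0.3,-1.1],"twist": [0,0,0]},
    {"dp": [0,-0.4,-1.7],"twist": [0,0,0]},
    {"dp": [0,-0.4,-2.3],"twist": [0,0,0]},
    {"dp": [0,-0.4,-2.9],"twist": [0,0,0]},
    {"dp": [0,-0.4,-3.5],"twist": [0,0,0]},
    {"dp": [0,-0.3,-4],"twist": [0,0,0]},
    {"dp": [0,-0.1,-4.6],"twist": [0,0,0]},
    {"dp": [0,0.1,-5.2],"twist": [0,0,0]},
    {"dp": [0,0.4,-5.7],"twist": [0,0,0]},
    {"dp": [0,0.7,-6.3],"twist": [0,0,0]},
  ],
)

```text
t: 21.95
position: [0.4983, 0.1327, 0.1421]
orientation: [1.16, 1.238, -1.161]
wrist_force: [1.5, -5.5, 0.1]
gripper_width: 0.0
```

```bash
python3 -c "
from h import *
shot('s22.png',220,90,105,95,7,n=2)
from w import *
plan(range(230,310,5))
p=np.load('p.npy')
for d in (225,235):
  f=.066-np.radians(d); print(d,((proj('scene',[[p[0]+.072*np.cos(f),p[1]+.072*np.sin(f),z] for z in (.165,.219)])-[220,90]+.5)*7).round())"
```

```text
22.05 [0.4978 0.1337 0.1419] press xy -0.0721 0.0257 F [-0.2  0.   0.2]
tcp px [324. 505.]
230 [-0.4  0.5] [0.494 0.128]
235 [-0.1 -0. ] [0.4971 0.1341]
240 [ 0.4 -0.6] [0.5011 0.14  ]
245 [ 0.9 -1.2] [0.5059 0.1458]
250 [ 1.5 -1.6] [0.5114 0.1511]
255 [ 2.1 -2.1] [0.5171 0.1557]
260 [ 2.7 -2.4] [0.523  0.1597]
265 [ 3.3 -2.7] [0.529  0.1631]
270 [ 3.9 -3. ] [0.5351 0.1659]
275 [ 4.6 -3.2] [0.5412 0.1682]
280 [ 5.2 -3.3] [0.5473 0.1699]
285 [ 5.8 -3.4] [0.5534 0.1712]
290 [ 6.4 -3.4] [0.5594 0.1721]
295 [ 7.  -3.4] [0.5651 0.1726]
300 [ 7.6 -3.4] [0.5711 0.1726]
305 [ 8.2 -3.3] [0.5774 0.1719]
225 [[364. 463.]
 [370. 368.]]
235 [[393. 457.]
 [400. 362.]]
```

View pics/s22.png

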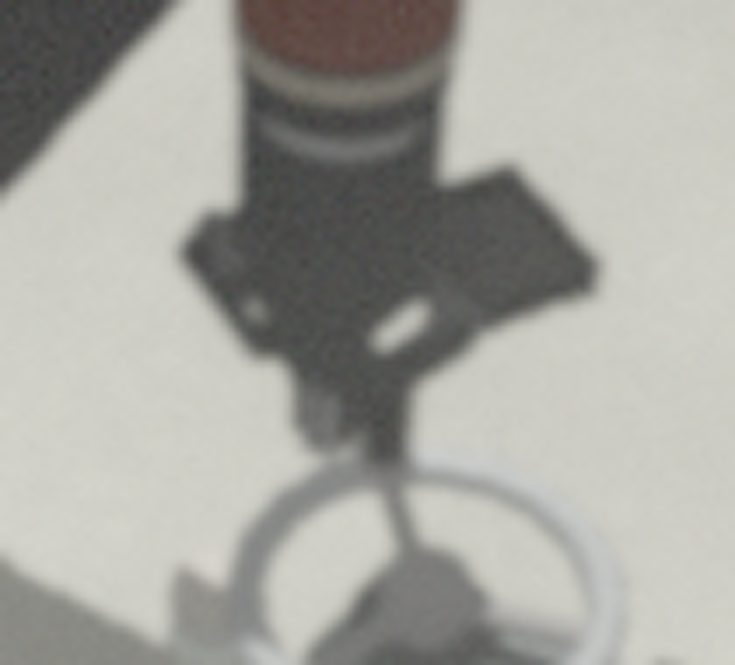

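move_arm(
  increments=[
    {"dp": [0,0.4,-0.6],"twist": [0,0,0]},
    {"dp": [0,0.9,-1.2],"twist": [0,0,0]},
    {"dp": [0,1.5,-1.6],"twist": [0,0,0]},
    {"dp": [0,2.1,-2.1],"twist": [0,0,0]},
    {"dp": [0,2.7,-2.4],"twist": [0,0,0]},
    {"dp": [0,3.3,-2.7],"twist": [0,0,0]},
    {"dp": [0,3.9,-3],"twist": [0,0,0]},
    {"dp": [0,4.6,-3.2],"twist": [0,0,0]},
    {"dp": [0,5.2,-3.3],"twist": [0,0,0]},
    {"dp": [0,5.8,-3.4],"twist": [0,0,0]},
  ],
)

```text
t: 23.05
position: [0.5538, 0.1705, 0.142]
orientation: [1.16, 1.24, -1.161]
wrist_force: [-3.2, -2.4, 0.8]
gripper_width: 0.0001
```

```bash
python3 -c "
from h import *
shot('s23.png',230,90,105,95,7,n=2)
from w import *
plan(list(range(280,345,5))+[342,344,346,348,350,352,354,356,358,360])
p=np.load('p.npy')
for d in (275,285):
  f=.066-np.radians(d); print(d,((proj('scene',[[p[0]+.072*np.cos(f),p[1]+.072*np.sin(f),z] for z in (.165,.219)])-[230,90]+.5)*7).round())"
```

```text
23.15 [0.5542 0.1707 0.142 ] press xy -0.0231 0.0721 F [-0.5 -0.4 -0.1]
tcp px [416. 497.]
280 [-0.7  0. ] [0.5474 0.1699]
285 [-0.1 -0.1] [0.5534 0.1712]
290 [ 0.5 -0.1] [0.5594 0.1721]
295 [ 1.1 -0.1] [0.5652 0.1726]
300 [ 1.7 -0.1] [0.5711 0.1726]
305 [2.3 0. ] [0.5774 0.1719]
310 [3.  0.2] [0.5839 0.1705]
315 [3.6 0.5] [0.5905 0.1684]
320 [4.2 0.8] [0.5972 0.1654]
325 [4.9 1.2] [0.6037 0.1616]
330 [5.5 1.8] [0.61   0.1568]
335 [6.  2.3] [0.6157 0.1516]
340 [6.5 2.9] [0.6207 0.1461]
342 [6.6 3.1] [0.6226 0.1439]
344 [6.8 3.4] [0.6243 0.1416]
346 [6.9 3.6] [0.6259 0.1393]
348 [7.1 3.9] [0.6275 0.1369]
350 [7.2 4.1] [0.6289 0.1345]
352 [7.3 4.3] [0.6302 0.1321]
354 [7.4 4.6] [0.6315 0.1297]
356 [7.5 4.8] [0.6326 0.1273]
358 [7.6 5.1] [0.6337 0.1248]
360 [7.7 5.4] [0.6347 0.1224]
275 [[442. 473.]
 [454. 379.]]
285 [[469. 486.]
 [481. 392.]]
```

View pics/s23.png

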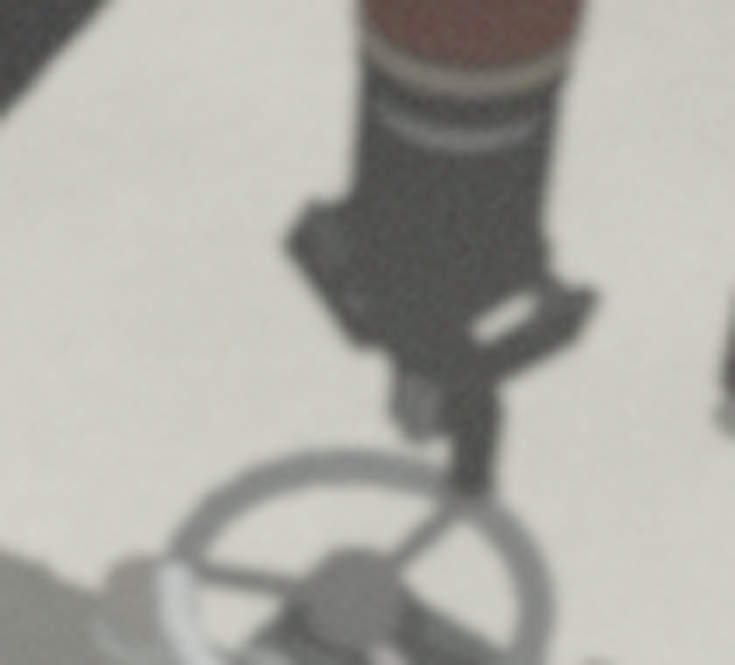

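The handle foot is at (470,487), which is 285° as planned. Continuing to 340°.

move_arm(
  increments=[
    {"dp": [0,0.5,-0.1],"twist": [0,0,0]},
    {"dp": [0,1.1,-0.1],"twist": [0,0,0]},
    {"dp": [0,1.7,-0.1],"twist": [0,0,0]},
    {"dp": [0,2.3,0],"twist": [0,0,0]},
    {"dp": [0,3,0.2],"twist": [0,0,0]},
    {"dp": [0,3.6,0.5],"twist": [0,0,0]},
    {"dp": [0,4.2,0.8],"twist": [0,0,0]},
    {"dp": [0,4.9,1.2],"twist": [0,0,0]},
    {"dp": [0,5.4,1.7],"twist": [0,0,0]},
    {"dp": [0,5.8,2.1],"twist": [0,0,0]},
    {"dp": [0,6.2,2.5],"twist": [0,0,0]},
    {"dp": [0,6.4,2.8],"twist": [0,0,0]},
  ],
)

```text
t: 24.35
position: [0.6195, 0.1463, 0.1421]
orientation: [1.161, 1.239, -1.16]
wrist_force: [-1.6, 1.6, -0.1]
gripper_width: -0.0001
```

```bash
python3 -c "
from h import *
shot('s24.png',250,110,85,75,9,n=4)
from w import *
plan([336,338]+[340,342,344,346,348,350,352,354,356,358,360])
p=np.load('p.npy')
for d in (330,335,340,345,360):
  f=.066-np.radians(d); print(d,((proj('scene',[[p[0]+.072*np.cos(f),p[1]+.072*np.sin(f),z] for z in (.165,.219)])-[250,110]+.5)*9).round())"
```

```text
24.55 [0.6193 0.1465 0.1423] press xy 0.0452 0.0598 F [-0.4 -0.9 -0.1]
tcp px [507. 582.]
336 [-0.2 -0.4] [0.6168 0.1505]
338 [-0.  -0.2] [0.6188 0.1484]
340 [0.1 0. ] [0.6207 0.1461]
342 [0.3 0.3] [0.6226 0.1439]
344 [0.5 0.5] [0.6243 0.1416]
346 [0.6 0.8] [0.6259 0.1393]
348 [0.7 1. ] [0.6275 0.1369]
350 [0.9 1.3] [0.6289 0.1345]
352 [1.  1.5] [0.6302 0.1321]
354 [1.1 1.8] [0.6315 0.1297]
356 [1.2 2. ] [0.6326 0.1273]
358 [1.3 2.3] [0.6337 0.1248]
360 [1.4 2.5] [0.6347 0.1224]
330 [[515. 562.]
 [536. 442.]]
335 [[518. 578.]
 [539. 458.]]
340 [[518. 593.]
 [539. 474.]]
345 [[517. 609.]
 [538. 489.]]
360 [[504. 654.]
 [524. 535.]]
```

View pics/s24.png

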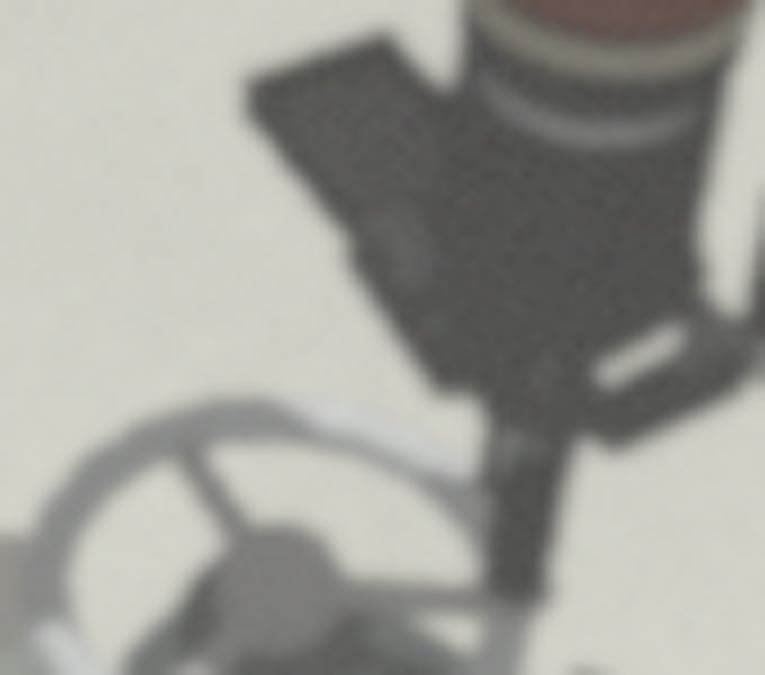

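move_arm(
  increments=[
    {"dp": [0,0.3,0.3],"twist": [0,0,0]},
    {"dp": [0,0.5,0.5],"twist": [0,0,0]},
    {"dp": [0,0.6,0.8],"twist": [0,0,0]},
    {"dp": [0,0.7,1],"twist": [0,0,0]},
    {"dp": [0,0.9,1.3],"twist": [0,0,0]},
    {"dp": [0,1,1.5],"twist": [0,0,0]},
    {"dp": [0,1.1,1.7],"twist": [0,0,0]},
    {"dp": [0,1.1,1.7],"twist": [0,0,0]},
  ],
)

```text
t: 25.35
position: [0.6313, 0.13, 0.142]
orientation: [1.16, 1.239, -1.161]
wrist_force: [0.2, 0.0, -0.4]
gripper_width: 0.0002
```

```bash
python3 -c "
from h import *
f=np.mean([viewer.grab_frame('scene').astype(float) for _ in range(6)],0)[...,::-1]
np.save('end1.npy',f)
g=cv2.imread('pics/scene0.png').astype(float)
a=np.hstack([x[140:215,250:325] for x in (g,f)]); a=255*(a/255)**.6
cv2.imwrite('pics/cmp1.png',cv2.resize(a.clip(0,255).astype(np.uint8),None,fx=5.3,fy=5.3,interpolation=cv2.INTER_CUBIC))
from w import *
print(env.read_state()['t'],env.read_state()['position'])
plan([350,352,353,354,355,356,357,358,359,360,361,362])
"
```

```text
25.65 [0.63123218 0.13042867 0.14216808]
350 [-0.2 -0.4] [0.6289 0.1345]
352 [-0.1 -0.2] [0.6302 0.1321]
353 [-0.  -0.1] [0.6309 0.1309]
354 [0.  0.1] [0.6315 0.1297]
355 [0.1 0.2] [0.6321 0.1285]
356 [0.1 0.3] [0.6326 0.1273]
357 [0.2 0.4] [0.6332 0.1261]
358 [0.2 0.6] [0.6337 0.1248]
359 [0.3 0.7] [0.6342 0.1236]
360 [0.3 0.8] [0.6347 0.1224]
361 [0.3 1. ] [0.6351 0.1211]
362 [0.4 1.1] [0.6356 0.1199]
```

View pics/cmp1.png

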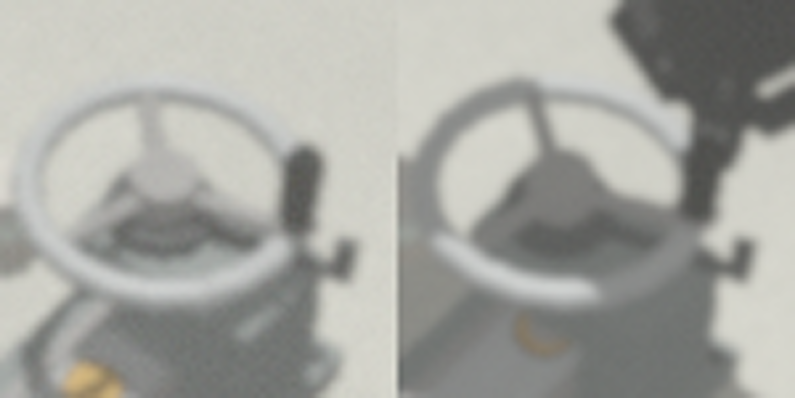

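move_arm(
  increments=[
    {"dp": [0,0.1,0.2],"twist": [0,0,0]},
    {"dp": [0,0.1,0.3],"twist": [0,0,0]},
    {"dp": [0,0.2,0.4],"twist": [0,0,0]},
    {"dp": [0,0.2,0.5],"twist": [0,0,0]},
    {"dp": [0,0.2,0.6],"twist": [0,0,0]},
    {"dp": [0,0.2,0.6],"twist": [0,0,0]},
  ],
)

```text
t: 26.25
position: [0.6338, 0.1246, 0.1421]
orientation: [1.161, 1.239, -1.16]
wrist_force: [0.8, 1.5, 0.1]
gripper_width: 0.0002
```

move_arm(
  increments=[
    {"dp": [0,0,-1],"twist": [0,0,0]},
    {"dp": [0,0,-2],"twist": [0,0,0]},
    {"dp": [0,0,-4],"twist": [0,0,0]},
    {"dp": [0,0,-7],"twist": [0,0,0]},
    {"dp": [0,0,-11],"twist": [0,0,0]},
    {"dp": [0,0,-15],"twist": [0,0,0]},
    {"dp": [0,0,-19],"twist": [0,0,0]},
    {"dp": [0,0,-20],"twist": [0,0,0]},
    {"dp": [0,0,-20],"twist": [0,0,0]},
  ],
)

```text
t: 27.15
position: [0.6195, 0.3263, 0.1417]
orientation: [1.158, 1.241, -1.159]
wrist_force: [0.5, -0.1, -0.4]
gripper_width: -0.0002
```

```bash
python3 -c "
from h import *
for cam,r,k in (('scene',(140,215,250,325),5.3),('top',(135,215,195,275),5)):
  f=np.mean([viewer.grab_frame(cam).astype(float) for _ in range(6)],0)[...,::-1]
  np.save('end_%s.npy'%cam,f)
  g=cv2.imread('pics/%s0.png'%cam).astype(float)
  a=np.hstack([x[r[0]:r[1],r[2]:r[3]] for x in (g,f)]); a=255*(a/255)**.6
  cv2.imwrite('pics/cmp2%s.png'%cam,cv2.resize(a.clip(0,255).astype(np.uint8),None,fx=k,fy=k,interpolation=cv2.INTER_CUBIC))
print(env.read_state()['t'],env.read_state()['position'])
"
```

```text
27.75 [0.62043255 0.32390453 0.1421101 ]
```

View pics/cmp2scene.png

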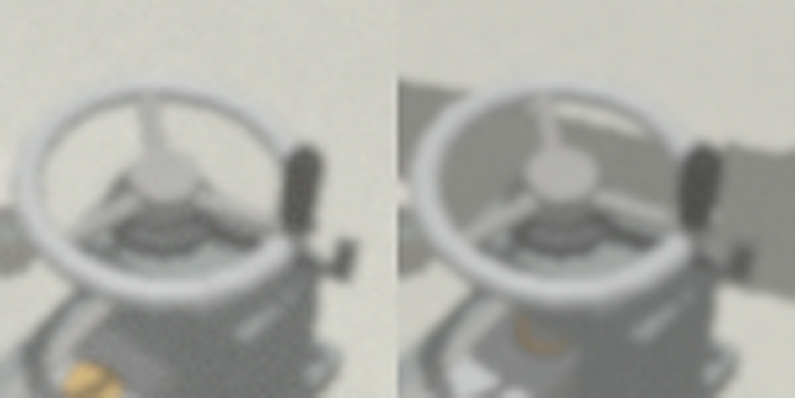

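View pics/cmp2top.png

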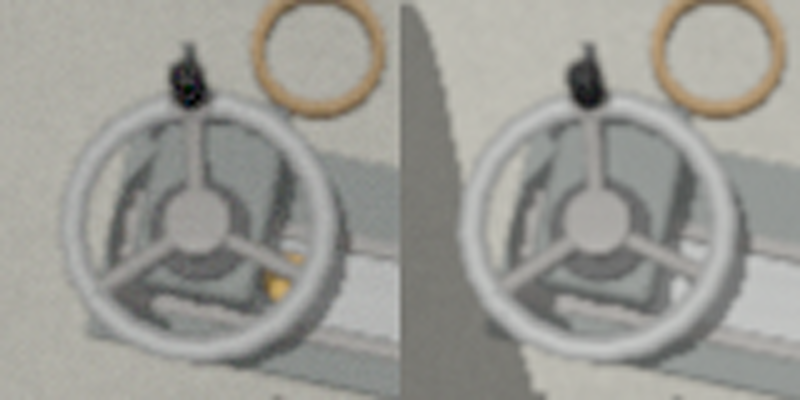

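```bash
python3 - <<'E'
from h import *
p=np.load("p.npy")
# rectify wheel plane z=.163 onto polar grid; compare angular profiles at spoke radii; handle centroid
for cam in("top","scene"):
    g=cv2.imread(f"pics/{cam}0.png").astype(float).mean(2); f=np.load(f"end_{cam}.npy").mean(2)
    c=proj(cam,[[p[0]+.072*np.cos(.066),p[1]+.072*np.sin(.066),.195]])[0]; x,y=c.astype(int)
    for im in (g,f):
        w=im[y-14:y+15,x-10:x+11]; yy,xx=np.mgrid[-14:15,-10:11]
        out=[]
        for th in(45,55):
            m=np.clip(th-w,0,None); out+= [ (m*xx).sum()/m.sum(),(m*yy).sum()/m.sum()]
        print(cam,np.round(out,2),w.min().round(),np.median(w).round())
    th=np.radians(np.arange(0,360,.25)); 
    prof=[]
    for im in(g,f):
        acc=0
        for r in np.linspace(.034,.06,14):
            uv=proj(cam,np.c_[p[0]+r*np.cos(th),p[1]+r*np.sin(th),np.full(len(th),.161)]).astype(np.float32)
            acc=acc+cv2.remap(im.astype(np.float32),uv[:,0].reshape(-1,1),uv[:,1].reshape(-1,1),cv2.INTER_CUBIC).ravel()
        prof.append(acc/14)
    for s0 in (0.066,.066+2*np.pi/3,.066-2*np.pi/3):
        i0=int(np.degrees(s0)*4); rng=np.arange(i0-60,i0+60)
        res=[]
        for q in prof:
            v=q[rng%1440]; base=np.interp(rng,[rng[0],rng[-1]],[v[:15].mean(),v[-15:].mean()]); m=np.clip(v-base,0,None); m[m<.4*m.max()]=0
            res.append(((m*rng).sum()/m.sum()/4))
        print(cam,"spoke",np.degrees(s0).round(1),np.round(res,2))
E
```

```text
top [-0.64  0.89 -0.61  0.99] 0.0 119.0
top [-1.01  1.02 -1.03  0.88] 5.0 136.0
top spoke 3.8 [6.84 8.17]
top spoke 123.8 [123.84 124.75]
top spoke -116.2 [-116.07 -115.17]
scene [-0.1   2.51 -0.03  1.76] 42.0 155.0
scene [0.2  1.53 0.39 1.3 ] 36.0 90.0
scene spoke 3.8 [8.51 5.1 ]
scene spoke 123.8 [138.09 126.53]
scene spoke -116.2 [-121.21 -117.24]
```

The top view puts the wheel about 0.9° short: the two clear spokes are off by +0.91° and +0.90°, and the handle agrees. I'll nudge it about 1 mm more.

move_arm(
  increments=[
    {"dp": [0,0,4],"twist": [0,0,0]},
    {"dp": [0,0,8],"twist": [0,0,0]},
    {"dp": [0,0,12],"twist": [0,0,0]},
    {"dp": [0,0,15],"twist": [0,0,0]},
    {"dp": [0,0,17],"twist": [0,0,0]},
    {"dp": [0,0,18.5],"twist": [0,0,0]},
    {"dp": [0,0,19.3],"twist": [0,0,0]},
    {"dp": [0,0,19.7],"twist": [0,0,0]},
    {"dp": [0,0,19.9],"twist": [0,0,0]},
    {"dp": [0,0,20],"twist": [0,0,0]},
    {"dp": [0,0,20.1],"twist": [0,0,0]},
    {"dp": [0,0,20.1],"twist": [0,0,0]},
  ],
)

```text
t: 28.95
position: [0.6335, 0.1244, 0.142]
orientation: [1.16, 1.24, -1.16]
wrist_force: [0.5, 2.1, 0.1]
gripper_width: -0.0001
```

move_arm(
  increments=[
    {"dp": [0,0,-1],"twist": [0,0,0]},
    {"dp": [0,0,-2],"twist": [0,0,0]},
    {"dp": [0,0,-4],"twist": [0,0,0]},
    {"dp": [0,0,-7],"twist": [0,0,0]},
    {"dp": [0,0,-11],"twist": [0,0,0]},
    {"dp": [0,0,-15],"twist": [0,0,0]},
    {"dp": [0,0,-19],"twist": [0,0,0]},
    {"dp": [0,0,-20],"twist": [0,0,0]},
    {"dp": [0,0,-20],"twist": [0,0,0]},
  ],
)

```text
t: 29.85
position: [0.6195, 0.3255, 0.1417]
orientation: [1.158, 1.241, -1.159]
wrist_force: [-0.1, 0.1, -0.2]
gripper_width: -0.0001
```

```bash
python3 - <<'E'
from h import *
p=np.load("p.npy"); cam="top"
F=np.mean([viewer.grab_frame(cam).astype(float) for _ in range(6)],0)[...,::-1]
cv2.imwrite("pics/final_top.png",cv2.resize(F.astype(np.uint8),None,fx=1.5,fy=1.5))
cv2.imwrite("pics/final_c.png",cv2.resize(F[130:235,195:340].astype(np.uint8),None,fx=5.5,fy=5.5,interpolation=cv2.INTER_CUBIC))
G=cv2.imread("pics/top0.png").astype(float)
th=np.radians(np.arange(0,360,.25))
for im in (G,np.load("end_top.npy"),F):
    im=im.mean(2); acc=0
    for r in np.linspace(.034,.06,14):
        uv=proj(cam,np.c_[p[0]+r*np.cos(th),p[1]+r*np.sin(th),np.full(len(th),.161)]).astype(np.float32)
        acc=acc+cv2.remap(im.astype(np.float32),uv[:,0].reshape(-1,1),uv[:,1].reshape(-1,1),cv2.INTER_CUBIC).ravel()
    res=[]
    for s0 in (3.8,123.8,-116.2):
        i0=int(s0*4); rng=np.arange(i0-60,i0+60); v=acc[rng%1440]
        m=np.clip(v-np.interp(rng,[rng[0],rng[-1]],[v[:15].mean(),v[-15:].mean()]),0,None); m[m<.4*m.max()]=0
        res.append((m*rng).sum()/m.sum()/4)
    c=proj(cam,[[p[0]+.072*np.cos(.066),p[1]+.072*np.sin(.066),.195]])[0]; x,y=c.astype(int)
    w=np.clip(50-im[y-14:y+15,x-10:x+11],0,None); yy,xx=np.mgrid[-14:15,-10:11]
    print(np.round(res,2),((w*xx).sum()/w.sum()).round(2))
print(env.read_state()["t"],env.read_state()["position"])
E
```

```text
[   6.84  123.84 -116.07] -0.63
[   8.17  124.75 -115.17] -1.02
[   7.93  124.63 -115.32] -0.94
30.15 [0.62078975 0.32197018 0.14221556]
```

View pics/final_c.png

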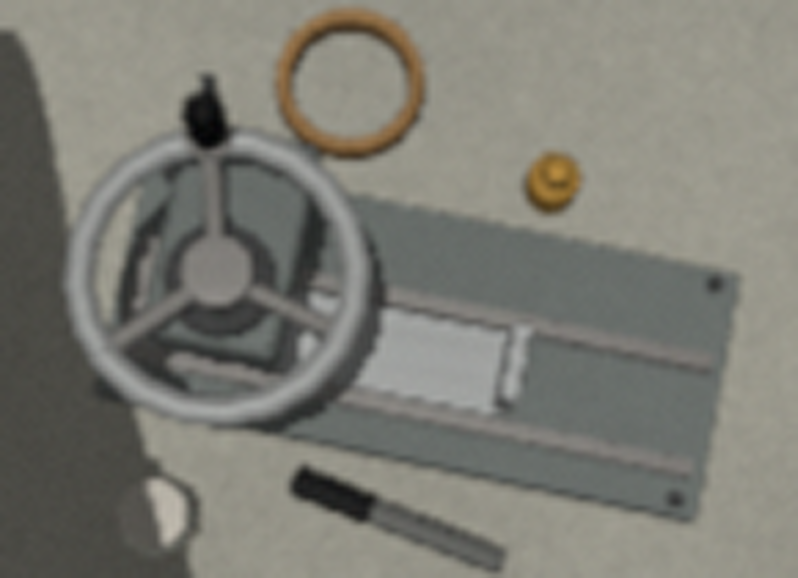

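View pics/final_top.png

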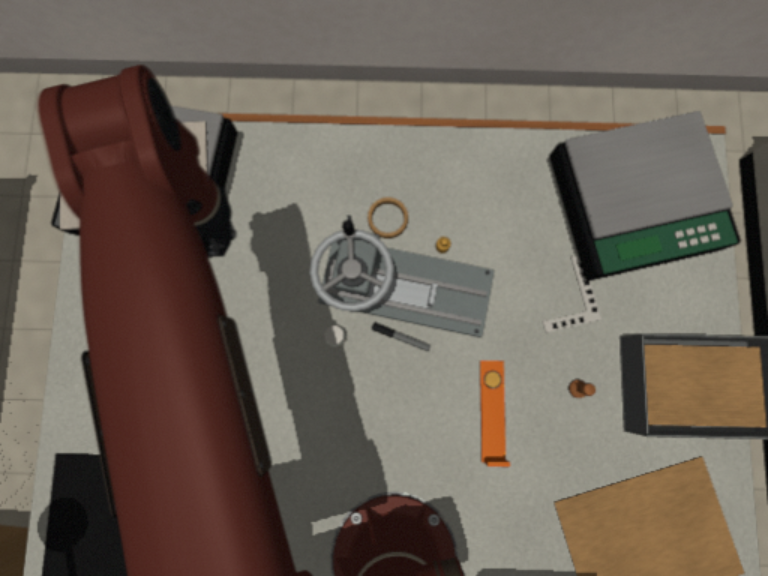

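move_arm(
  increments=[
    {"dp": [0,0,4],"twist": [0,0,0]},
    {"dp": [0,0,8],"twist": [0,0,0]},
    {"dp": [0,0,12],"twist": [0,0,0]},
    {"dp": [0,0,15],"twist": [0,0,0]},
    {"dp": [0,0,17],"twist": [0,0,0]},
    {"dp": [0,0,18.5],"twist": [0,0,0]},
    {"dp": [0,0,19.3],"twist": [0,0,0]},
    {"dp": [0,0,19.7],"twist": [0,0,0]},
    {"dp": [0,0,19.9],"twist": [0,0,0]},
    {"dp": [0,0,20],"twist": [0,0,0]},
    {"dp": [0,0,20.06],"twist": [0,0,0]},
    {"dp": [0,0,20.06],"twist": [0,0,0]},
  ],
)

```text
t: 31.35
position: [0.6336, 0.1239, 0.1421]
orientation: [1.16, 1.24, -1.159]
wrist_force: [0.9, 2.1, 0.3]
gripper_width: 0.0002
```

move_arm(
  increments=[
    {"dp": [0,0,-1],"twist": [0,0,0]},
    {"dp": [0,0,-2],"twist": [0,0,0]},
    {"dp": [0,0,-4],"twist": [0,0,0]},
    {"dp": [0,0,-7],"twist": [0,0,0]},
    {"dp": [0,0,-11],"twist": [0,0,0]},
    {"dp": [0,0,-15],"twist": [0,0,0]},
    {"dp": [0,0,-19],"twist": [0,0,0]},
    {"dp": [0,0,-20],"twist": [0,0,0]},
    {"dp": [0,0,-20],"twist": [0,0,0]},
  ],
)

```text
t: 32.25
position: [0.6196, 0.3248, 0.1417]
orientation: [1.158, 1.241, -1.159]
wrist_force: [0.2, 0.6, -0.7]
gripper_width: -0.0004
```

```bash
python3 - <<'E'
from h import *
p=np.load("p.npy"); cam="top"
F=np.mean([viewer.grab_frame(cam).astype(float) for _ in range(6)],0)[...,::-1]
G=cv2.imread("pics/top0.png").astype(float)
cv2.imwrite("pics/final_c2.png",cv2.resize(np.hstack([G[130:235,195:265],F[130:235,195:265]]).astype(np.uint8),None,fx=5.5,fy=5.5,interpolation=cv2.INTER_CUBIC))
th=np.radians(np.arange(0,360,.25))
for im in (G,F):
    im=im.mean(2); acc=0
    for r in np.linspace(.034,.06,14):
        uv=proj(cam,np.c_[p[0]+r*np.cos(th),p[1]+r*np.sin(th),np.full(len(th),.161)]).astype(np.float32)
        acc=acc+cv2.remap(im.astype(np.float32),uv[:,0].reshape(-1,1),uv[:,1].reshape(-1,1),cv2.INTER_CUBIC).ravel()
    res=[]
    for s0 in (3.8,123.8,-116.2):
        i0=int(s0*4); rng=np.arange(i0-60,i0+60); v=acc[rng%1440]
        m=np.clip(v-np.interp(rng,[rng[0],rng[-1]],[v[:15].mean(),v[-15:].mean()]),0,None); m[m<.4*m.max()]=0
        res.append((m*rng).sum()/m.sum()/4)
    print(np.round(res,2))
c,q=np.cos(p[2]),np.sin(p[2])
for uv in (T(530,326),T(514,405)):
    w=back("top",uv,.081)[:2]-p[:2]; print("tab",c*w[0]+q*w[1],-q*w[0]+c*w[1])
print(env.read_state()["t"])
E
```

```text
[   6.84  123.84 -116.07]
[   7.75  124.15 -115.75]
tab 0.019105575930732505 -0.16898804320170854
tab -0.026221611449701608 -0.16845777308837245
32.55
```

View pics/final_c2.png

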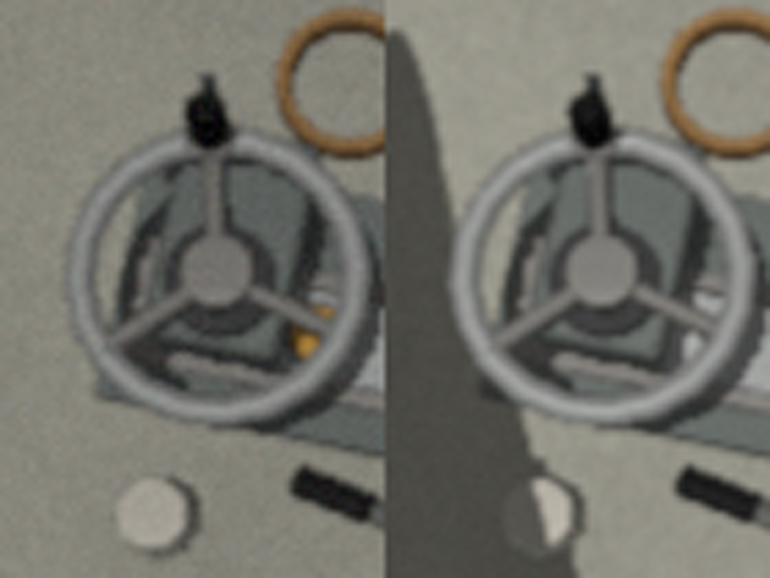

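The two clear spokes are within about 0.3° of the start, the handle is in line with the pointer, and the carrier is home. Nothing is touching the press, so I'm handing the job in.

```bash
python3 -c "
from plant import env
print(env.sign_off())"
```

```text
the job is handed in; nothing more can be done
None
```

I pushed the carrier home and turned the wheel one full clockwise turn. The job is handed in at about 33 s, with the arm clear of everything.

**Carrier:** The first push passed over the tab without touching it, because the fingertips sit about 44 mm higher than the reported TCP (seen in the images). The second push, set lower, slid the carrier at 2–3 N. At the end the force rose to 12 N with no further movement. The last top picture puts the tab face at press y ≈ −0.169 m, against −0.170 m for fully home.

**Wheel:** The turn went in stages, with reaction forces of about 6 N or less. The last top picture, compared with the first, has the two clear spokes about 0.3° short of a full turn. The third spoke reads 0.9° short, but its background is unclear and I trusted it less. I saw no overshoot or backward movement, and the handle looks in line with the pointer.

**Other objects:** The jar, marker, tape and weight are unmoved in the last close-up. The ruler and stamp looked unmoved in the last full top view. The dish was hidden by the arm there, but the arm never came near it.

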